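# Fit and level a modem shelf

## Robot

A 6-joint arm with a two-finger parallel gripper is mounted at the origin on the work surface. World frame = base frame: x ahead of the robot, y to its left, z up, the work surface at z = 0. Lengths are in mm, angles in rad, forces in N, time in s.
With the tool pointing down it reaches from about 275 to 750 mm from the base axis. Payload 10.2 kg.
Tool frame: the origin (TCP) lies at the very end of the fingers, on their centre line; the grasp point (between the pads) lies 19 mm behind it; z points along the fingers, y is the direction in which the jaws open and shut (so a half turn about z gives the same grasp; the last joint's range is limited). The gripper opens to 85 mm and grips with 20 to 120 N. Pads are 22 mm wide; open, the fingers measure 114 mm over their backs; the gripper's body (76 mm by 85 mm) begins 54 mm behind the grasp point. The pads swing forward as they close: fully open they stand 13 mm farther back than shut.
Start: joints at [1.06, 0.313, 1.498, -0, 1.331, -0.223], TCP at [149.031, 503.409, 231.294] pointing down, gripper open.
Joint ranges: [-2.94, 2.94], [-0.97, 2.17], [0.19, 2.56], [-1.23, 4.37], [0.02, 3.11], [-2.88, 2.88]. Speed limits (rad/s): [2.39, 2.39, 3.01, 3.14, 3.14, 3.14].

## Interface

Orientations are given as a unit quaternion [w, x, y, z].
In Python, from rig import sensors, imaging, ctrl gives the robot as it stands.
- The arm moves only by the shell command python3 -m creep 'ROWS' [FORCE]. ROWS is JSON, a list of rows, each an object with "grip": the finger opening in mm, from 0 to 85.4; "linear": the shift along the tool's x, y, z in mm, a list of three; "rot": the turn, a rotation vector about the tool's x, y, z in rad, a list of three. A call has 1 to 12 rows; each row shifts and turns the commanded pose from where the row before left it, along the tool's axes as they then stand; what a row does not reach is not made up. A row lasts 1/12 s, in which the tool goes at most 41.7 mm and 7.16 degrees, less where a joint would pass 70% of its speed; a pose out of reach is approached as far as the arm can. A call with a gripper value outside its range is refused whole. The fingers move at their own pace and stop on an object; FORCE is the grip in N (left out, the last holds). Time passes only in rows, so rows that do not move let the fingers close. It gives the time, the measured TCP pose, the force and the opening at its end, in the units of the state.
- sensors.sense(): the state, without advancing time (a new reading comes with each control period).
- imaging.capture(name): name is "scene" or "side" or "wrist"; returns (picture, depth): 420x560x3 uint8, red, green, blue; 420x560 float32, mm along the optical axis (not along the pixel's ray), 0 where there is no reading.
- imaging.camera_params(name): a dict with "intrinsics" (3x3 intrinsics, pixels), "R" (3x3) and "t" (3): a world point X has camera coordinates R X + t. Camera axes: x right, y down, z forward; pixel columns grow to the right and rows downward; lengths in mm; the calibration is good to about 2 mm. A picture is of the moment at which its call begins: read the wrist's pose just before it. camera_params takes no time and is no camera call; for the wrist camera it gives the pose at the moment of the call.
- ctrl.finish_job(): hands the job in, once; it reports no verdict.
The state is a dict: "time_s": time; "joints": joint angles; "dq": joint speeds; "tau": joint torques, N m; "eef_pos": TCP position; "ee_rot": TCP orientation; "force": force on the tool from outside, world axes, zero at the start; "wrist_torque": the same for the moment, N m; "grip_width": opening from 0.0 (shut) to 1.0 (fully open).
Only numpy, scipy, OpenCV 4.12 (cv2) and the standard library are available. Lean on these libraries where they do the work, as an engineer would, in place of code of your own. Each camera call takes 0.05 s, during which the arm holds its last target.

## Task

Lower the white perforated shelf onto the levelling stand so that both pins come up through its end holes and it rests flush, and stand the spirit level lengthwise on the middle of the shelf. With the level standing free, wind the black knob of the levelling foot until the bubble sits between the two lines. Then press the level straight down onto the shelf, about as hard as a bag of sugar weighs (about 10 N), and finish while still pressing, bubble still between the lines, so that I can tighten the lock nut; leave everything else where it is.

Things in the scene. Friction and masses are not known exactly. Their poses are not given: they have to be found in the camera images.
- shelf_center (a point): Loose shelf: white perforated steel channel, 210 long (its x) x 60 wide (its y) x 25 mm high, about 0.35 kg, lying flanges down on the bench. Its top (web) is 4 mm thick; the 3 mm flanges hang 21 mm below it. This point: its middle, half-way up (12.5 mm above its underside); z up. Grip it across its 60 mm width at the middle. It may go on either way round
- shelf_hole_a (a point): Point on the axis of the shelf's end hole, 90 mm from its middle along -x, half-way up the shelf. The hole goes through the web and is 11 mm wide across the shelf, 15 mm along it
- shelf_hole_b (a point): The same for the other end hole, 90 mm from the middle along +x
- seat (a point): Levelling stand, fixed to the bench: an aluminium beam 40 wide x 12 mm thick that tilts about a degree. This point: on its top face half-way between its pins, some 50 mm above the bench; x along the beam from the foot end to the pivot end (pivot at +50 mm), z up. With the shelf seated, shelf_center is 8.5 mm below this point and the shelf's top face 4 mm above it
- pin_foot (a point): Tip of the beam's steel locating pin nearer the foot, 90 mm from the seat along -x. Both pins are 8 mm thick and 14 mm high, tapered in the top 5 mm, and stand 10 mm proud of the seated shelf
- pin_far (a point): Tip of the other pin, 90 mm from the seat along +x
- foot_knob (a point): Levelling foot, 145 mm from the seat along -x: vertical screw with a round black knurled knob, 36 mm in diameter, 90 to 116 mm above the bench. This point: on its axis at the grip height of 104 mm. The knob stays at that height; clockwise from above raises the beam's foot end, 8 mm a turn; it stays where left (0.06 N m). It starts 1.2 to 2.5 rad too low; its stops are 2 rad or more beyond that and beyond level
- level_center (a point): Spirit level, loose, standing on its base: aluminium bar with black end caps, 130 long (its x) x 22 wide (its y) x 45 mm high, about 0.25 kg. This point: its middle, half-way up (22.5 mm above its base); z up. The vial lies in a recess 56 mm long in the middle of its top; press on the flat top beside it, 28 to 65 mm from the middle. It may stand either way round
- vial (a point): Middle of the level's vial, half-way between its two black lines (20 mm apart), 36 mm above the level's base; axes as the level
- bubble (a point): Middle of the bubble (14 mm long), on the vial's axis. It slides along the level's x towards the higher end, 15 mm per degree of tilt, and settles in about a second. With the level lengthwise on the seated shelf, one radian of knob shifts it 5.6 mm (clockwise: towards the foot end)

How it is judged (in metres and radians):
On the way, in this order (a step that is already met when the one before it is completed fails the run):
1. the shelf rests flush on the beam, over both pins, let go (horizontal distance between shelf_center and seat below 0.007 m and z of shelf_center in the frame of seat below -0.0065 m and angle between the x axis of shelf_center and the x axis of seat, either way round below 0.07 rad and angle between the z axis of shelf_center and the z axis of seat, either way round below 0.02 rad and contact force between shelf and the fingers below 0.3 N), for 0.2 s.
2. the level stands free, lengthwise on the middle of the shelf, for a second (horizontal distance between shelf_center and seat below 0.007 m and z of shelf_center in the frame of seat below -0.0065 m and angle between the x axis of shelf_center and the x axis of seat, either way round below 0.07 rad and angle between the z axis of each of shelf_center, level_center and the z axis of seat, either way round below 0.02 rad and z of level_center in the frame of seat between 0.0235 and 0.0295 m and x of level_center in the frame of seat between -0.023 and 0.023 m and y of level_center in the frame of seat between -0.016 and 0.016 m and angle between the x axis of level_center and the x axis of seat, either way round below 0.2 rad and contact force between level and the arm below 0.3 N and contact force between level and the fingers below 0.3 N), for 1 s.
3. the foot has been wound until the bubble is between the lines, the level standing free (all of step 2 and x of bubble in the frame of vial between -0.003 and 0.003 m), for 0.4 s.
At the end, for the whole second after the job is handed in: For the last second: the robot presses the level (5 to 35 N over its own weight), bubble within 3 mm of the vial's middle, level flat on the shelf, within 23 mm along and 16 mm across of its middle and 11 degrees of its length, shelf flush on the beam over both pins (horizontal distance between shelf_center and seat below 0.007 m and z of shelf_center in the frame of seat below -0.0065 m and angle between the x axis of shelf_center and the x axis of seat, either way round below 0.07 rad and angle between the z axis of each of shelf_center, level_center and the z axis of seat, either way round below 0.02 rad and z of level_center in the frame of seat between 0.0235 and 0.0295 m and x of level_center in the frame of seat between -0.023 and 0.023 m and y of level_center in the frame of seat between -0.016 and 0.016 m and angle between the x axis of level_center and the x axis of seat, either way round below 0.2 rad and x of bubble in the frame of vial between -0.003 and 0.003 m and contact force between level and shelf between 6.5 and 38 N and (contact force between level and the fingers above 3 N or contact force between level and the arm above 3 N)); the arm keeps its last pose, push and grip.
It fails at once if another thing on the bench is pushed more than 30 mm from its place (distance of any of adapter_a, adapter_b, router, switch, wrench, screwdriver, nut_jar from where it was at the start of the episode above 0.03 m).
It fails at once if the level is pressed into the shelf with more than 60 N (contact force between level and shelf above 60 N).
It also fails if it takes over 67 s, if anything falls off the work surface, if the arm or the gripper's body presses on something with over 40 N, if the wrist force passes 120 N, or if a joint passes its speed limit or range.

## Working session

There is one attempt and no reset: what is moved stays moved. The work goes in short steps, Python scripts to look and compute and a shell command to move; the robot and the scene stay as the last step left them, time stands still between calls to the robot, and variables do not carry over. Pictures are saved under pics/ and viewed, and the job is handed in when it is done.

```bash
ls; mkdir -p pics; python3 - <<'E'
from rig import sensors, imaging, ctrl
import cv2, numpy as np
print(sensors.sense())
for n in ("scene","side","wrist"):
    p=imaging.camera_params(n); im,d=imaging.capture(n)
    cv2.imwrite(f"pics/{n}0.png",cv2.cvtColor(im,cv2.COLOR_RGB2BGR)); np.savez(f"pics/{n}0.npz",im=im,d=d,**p)
    print(n,np.round(p["intrinsics"],1).tolist(),np.round(p["R"],3).tolist(),np.round(p["t"],1))
E
```

```text
pics
{'time_s': 0.0, 'joints': array([ 1.05958152e+00,  3.13454927e-01,  1.49846003e+00, -5.78482628e-05,
        1.33099032e+00, -2.23400398e-01]), 'dq': array([ 0.0008463 ,  0.00042633,  0.00102068,  0.00046052, -0.00032559,
        0.0011517 ]), 'tau': array([-1.00569872e-03, -4.12278914e+01, -2.59737915e+01, -2.60967499e-04,
        4.26081780e-03, -2.24748868e-05]), 'eef_pos': array([148.91741154, 503.15909607, 230.72391598]), 'ee_rot': array([-2.09466250e-04,  1.43404167e-01,  9.89663990e-01, -6.22622734e-04]), 'force': array([0.0922259 , 0.34957335, 0.39235727]), 'wrist_torque': array([ 0.00622081, -0.00073848,  0.02951104]), 'grip_width': 1.0010192028291311}
scene [[446.5, 0.0, 282.2], [0.0, 446.5, 219.4], [0.0, 0.0, 1.0]] [[0.758, 0.652, -0.019], [0.508, -0.608, -0.61], [-0.409, 0.453, -0.792]] [-430.5 -164.  1309.6]
side [[446.5, 0.0, 275.4], [0.0, 446.5, 209.5], [0.0, 0.0, 1.0]] [[0.716, -0.698, 0.01], [-0.436, -0.459, -0.774], [0.545, 0.55, -0.633]] [-331.2  310.4  675.5]
wrist [[307.9, 0.0, 276.7], [0.0, 307.9, 205.6], [0.0, 0.0, 1.0]] [[0.285, 0.958, -0.001], [0.911, -0.271, 0.31], [0.297, -0.089, -0.951]] [-525.8  -39.3  381.4]
```

View pics/scene0.png

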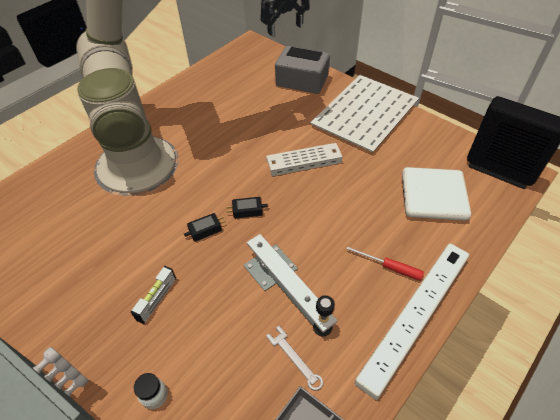

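View pics/side0.png

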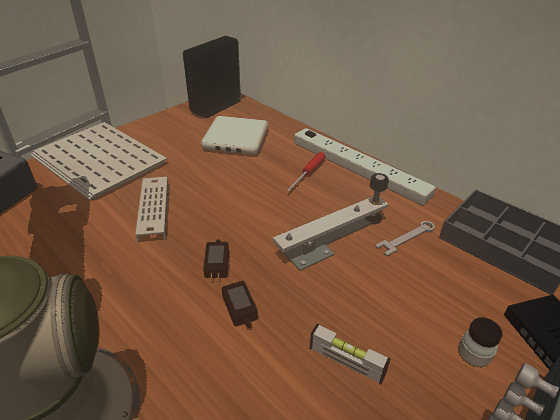

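View pics/wrist0.png

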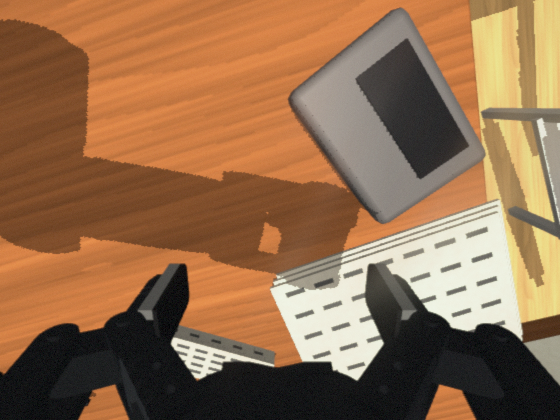

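The shelf is at scene (304,160) / side (152,208). The stand runs from scene (258,243) to the knob at (325,305). The level is at scene (154,295) / side (348,352), with its vial on top. Next I'll measure them.

```bash
cat > h.py <<'E'
import numpy as np, cv2
from rig import sensors, imaging
def load(f): return dict(np.load(f"pics/{f}.npz"))
def grab(n,name):
    p=imaging.camera_params(n); im,d=imaging.capture(n)
    np.savez(f"pics/{name}.npz",im=im,d=d,**p); cv2.imwrite(f"pics/{name}.png",cv2.cvtColor(im,cv2.COLOR_RGB2BGR))
    return load(name)
def cloud(c):
    v,u=np.mgrid[:420,:560]; K=c["intrinsics"]; d=c["d"]
    P=np.stack([(u-K[0,2])/K[0,0]*d,(v-K[1,2])/K[1,1]*d,d],-1)
    return (P-c["t"])@c["R"]
def ray(c,u,v,z):
    K=c["intrinsics"]; D=c["R"].T@np.array([(u-K[0,2])/K[0,0],(v-K[1,2])/K[1,1],1]); C=-c["R"].T@c["t"]
    return C+D*(z-C[2])/D[2]
def proj(c,X):
    q=c["intrinsics"]@(c["R"]@np.asarray(X,float)+c["t"]); return q[:2]/q[2]
def tri(c1,p1,c2,p2):
    A=[];b=[]
    for c,(u,v) in ((c1,p1),(c2,p2)):
        K=c["intrinsics"]; D=c["R"].T@np.array([(u-K[0,2])/K[0,0],(v-K[1,2])/K[1,1],1]); D/=np.linalg.norm(D); C=-c["R"].T@c["t"]
        M=np.eye(3)-np.outer(D,D); A.append(M); b.append(M@C)
    X=np.linalg.lstsq(np.vstack(A),np.hstack(b),rcond=None)[0]; return X
def crop(c,x0,y0,w,h,s,name):
    im=c["im"][y0:y0+h,x0:x0+w]; cv2.imwrite(f"pics/{name}.png",cv2.cvtColor(cv2.resize(im,None,fx=s,fy=s,interpolation=cv2.INTER_CUBIC),cv2.COLOR_RGB2BGR))
E
python3 - <<'E'
from h import *
for n,box in (("scene0",dict(shelf=(255,135,350,185),level=(125,260,185,330),stand=(240,230,345,340))),("side0",dict(shelf=(130,170,175,250),level=(300,315,395,390),stand=(265,165,395,275)))):
    c=load(n); P=cloud(c); im=c["im"].astype(int)
    for k,(x0,y0,x1,y1) in box.items():
        p=P[y0:y1,x0:x1].reshape(-1,3); q=im[y0:y1,x0:x1].reshape(-1,3)
        lo,hi={"shelf":(20,32),"level":(38,52),"stand":(42,58)}[k]
        m=(p[:,2]>lo)&(p[:,2]<hi)
        a=p[m]; r=cv2.minAreaRect(a[:,:2].astype(np.float32))
        print(n,k,m.sum(),np.round(np.median(a,0),1),r, np.round(np.percentile(a[:,2],[5,50,95]),1))
    m=(P[...,2]>85)&(P[...,2]<125)
    x0,y0,x1,y1=box["stand"]; s=P[y0:y1,x0:x1][m[y0:y1,x0:x1]]; print("knob",len(s),np.round([s.min(0),s.max(0)],1))
S=load("scene0");D=load("side0")
crop(S,225,220,130,125,5,"cs_stand");crop(D,260,160,140,115,5,"cd_stand")
crop(S,255,135,100,50,7,"cs_shelf");crop(D,300,315,100,80,7,"cd_level")
E
```

```text
scene0 shelf 1134 [376.3 317.7  24.4] ((387.0585021972656, 340.4736328125), (262.4415283203125, 86.23880004882812), 61.918087005615234) [21.3 24.4 27.5]
scene0 level 463 [ 394.7 -249.    43.2] ((393.36285400390625, -244.52841186523438), (25.111595153808594, 130.63363647460938), 15.368659973144531) [39.1 43.2 46.5]
scene0 stand 1857 [614.6 -27.5  48.3] ((612.3092041015625, -25.984939575195312), (41.87825393676758, 283.18621826171875), 77.94526672363281) [44.9 48.3 51.5]
knob 325 [[710.8 -70.9  90. ]
 [748.6 -33.7 119.3]]
side0 shelf 1471 [364.1 306.8  23.3] ((371.7348327636719, 317.36285400390625), (212.05477905273438, 60.390846252441406), 54.40279006958008) [21.3 23.3 25.4]
side0 level 857 [ 389.  -251.4   43.1] ((389.0619201660156, -246.3312225341797), (24.725868225097656, 130.75157165527344), 14.983858108520508) [38.8 43.1 45.4]
side0 stand 1743 [588.9 -26.7  47.8] ((608.0216674804688, -27.19140625), (45.113407135009766, 284.8743591308594), 78.44334411621094) [44.1 47.8 50.4]
knob 282 [[705.4 -72.5  88.7]
 [744.8 -34.6 117.2]]
```

View pics/cs_stand.png

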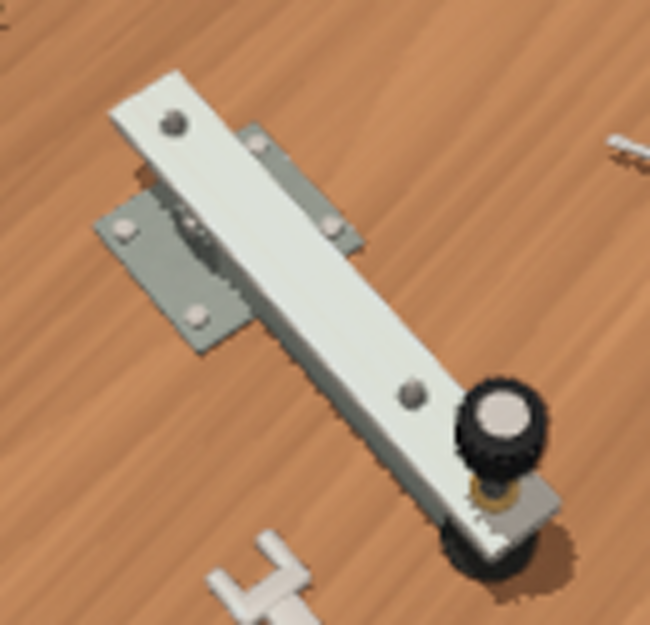

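View pics/cd_stand.png

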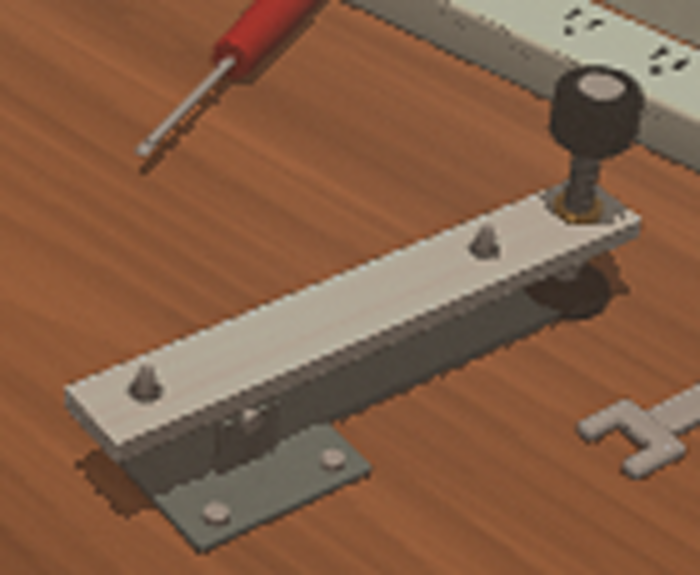

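View pics/cs_shelf.png

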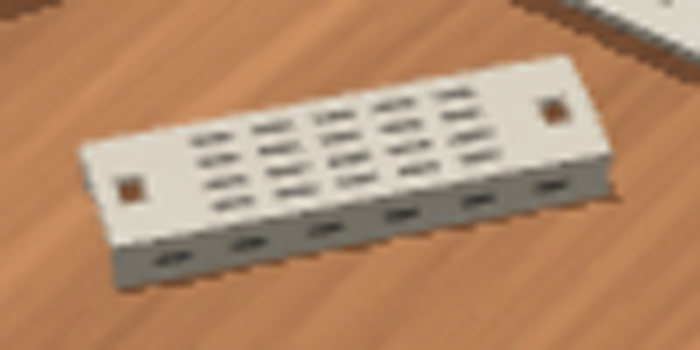

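View pics/cd_level.png

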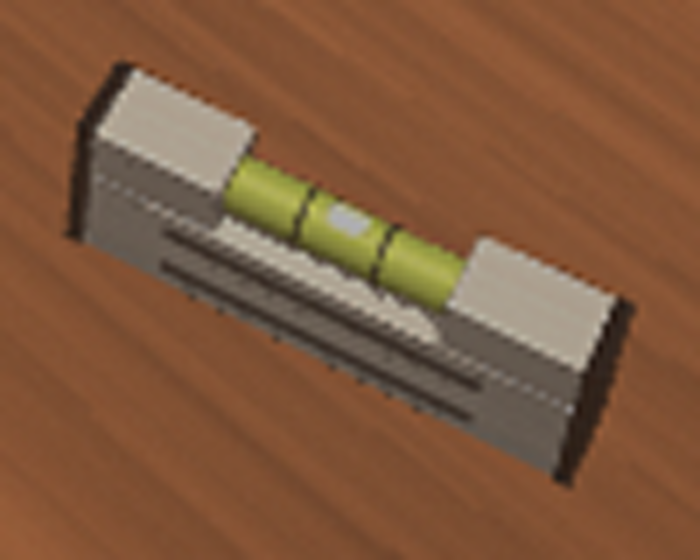

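The stand crop shows the far pin tip at scene (259.6,243.0) and the foot pin tip at (307.2,297), plus the knob. The shelf crop shows end holes at scene (273.6,162.1) and (334.1,151). The level stands upright with the bubble roughly centred.

```bash
python3 - <<'E'
from h import *
S=load("scene0");D=load("side0")
for n,a,b in (("far",(259.6,243),(289.2,233.2)),("foot",(307.2,297),(356.8,205.2))):
    X=tri(S,a,D,b); print(n,np.round(X,1),"res",proj(S,X)-a,proj(D,X)-b)
for c,ps in ((S,((273.57,162.14),(334.1,151))),):
    for p in ps: print("hole",np.round(ray(c,*p,23),1))
# shelf: white mask top quads
for n,c,box in (("S",S,(255,135,350,185)),("D",D,(130,170,175,250))):
    x0,y0,x1,y1=box; g=c["im"][y0:y1,x0:x1]; m=((g.min(2)>175 if n=="S" else g.min(2)>125)).astype(np.uint8)
    m=cv2.morphologyEx(m,cv2.MORPH_CLOSE,np.ones((7,7),np.uint8))
    ct=max(cv2.findContours(m,0,2)[0],key=cv2.contourArea).reshape(-1,2)
    W=np.array([ray(c,u+x0,v+y0,25)[:2] for u,v in ct],np.float32)
    print(n,cv2.minAreaRect(W))
# level top mask
for n,c,box in (("S",S,(125,260,185,330)),("D",D,(300,315,395,390))):
    P=cloud(c);x0,y0,x1,y1=box;p=P[y0:y1,x0:x1].reshape(-1,3);a=p[(p[:,2]>40)&(p[:,2]<50)];print(n,cv2.minAreaRect(a[:,:2].astype(np.float32)))
# knob cap: whitish circle on top z=116
crop(S,305,285,45,45,12,"ck");crop(D,365,165,30,40,12,"ckd");crop(D,130,170,50,80,8,"cd_shelf");crop(S,125,260,60,70,8,"cs_level")
E
```

```text
far [499.9  -1.3  57.7] res [ 0.04368926 -0.09628535] [0.08821433 0.08552935]
foot [674.9 -39.1  56.2] res [ 0.06021048 -0.12420929] [0.10186178 0.09000296]
hole [324.1 246.2  23. ]
hole [429.3 392.1  23. ]
S ((375.5245056152344, 320.0297546386719), (207.78225708007812, 57.749698638916016), 54.479366302490234)
D ((370.96038818359375, 315.85626220703125), (206.30361938476562, 58.077510833740234), 54.54233932495117)
S ((393.32904052734375, -244.53936767578125), (24.685365676879883, 130.61912536621094), 15.620879173278809)
D ((389.0619201660156, -246.3312225341797), (24.725868225097656, 130.75157165527344), 14.983858108520508)
```

View pics/ck.png

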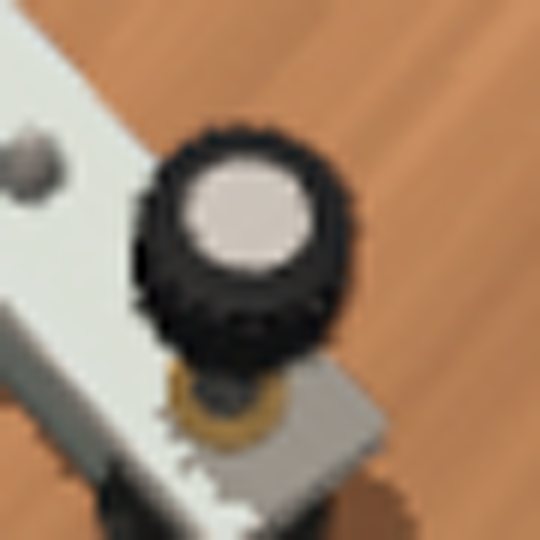

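View pics/ckd.png

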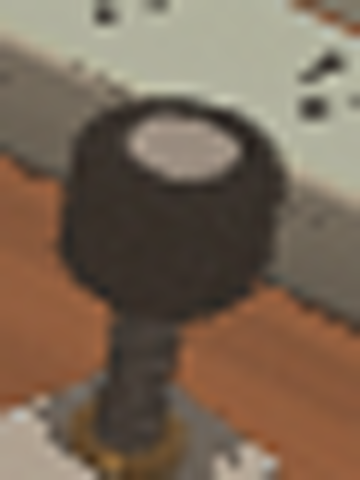

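View pics/cd_shelf.png

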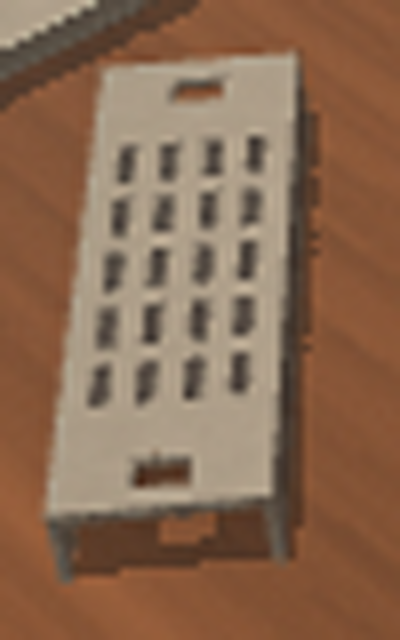

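View pics/cs_level.png

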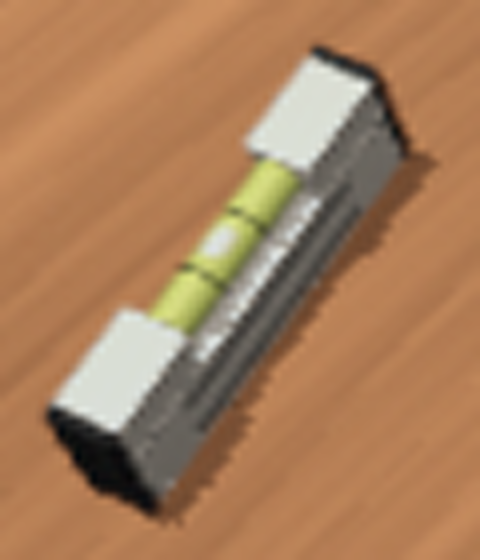

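```bash
cat >> h.py <<'E'
from scipy.spatial.transform import Rotation as Ro
def plan(target,yaw=None,s=None):
    """tool-frame shift to a world TCP target, and turn about tool z to bring tool y to yaw(deg, world)"""
    s=s or sensors.sense(); w,x,y,z=s["ee_rot"]; R=Ro.from_quat([x,y,z,w]); M=R.as_matrix()
    d=M.T@(np.asarray(target,float)-s["eef_pos"])
    cur=np.degrees(np.arctan2(M[1,1],M[0,1]))
    print("t",round(s["time_s"],2),"tcp",np.round(s["eef_pos"],1),"yawY",round(cur,2),"tiltz",np.round(M[:,2],4),"F",np.round(s["force"],1),"grip",round(s["grip_width"]*85.4,1),"j",np.round(s["joints"],2))
    print("  tool shift",np.round(d,1))
    if yaw is not None:
        a=-np.radians(yaw-cur); print("  rot z",round(a,4)); 
        c=np.cos(a);sn=np.sin(a); print("  shift after turn",np.round([c*d[0]+sn*d[1],-sn*d[0]+c*d[1],d[2]],1))
E
python3 -c "
from h import *
plan([373.3,318,110],144.4)"
```

```text
t 0.15 tcp [148.9 503.3 230.9] yawY 73.51 tiltz [-4.e-04 -8.e-04 -1.e+00] F [-0.7  0.3 -0.5] grip 85.6 j [ 1.06  0.31  1.5  -0.    1.33 -0.22]
  tool shift [-267.7 -113.9  120.9]
  rot z -1.2372
  shift after turn [  19.9 -290.2  120.9]
```

```bash
python3 -m creep '[{"grip":85,"linear":[-22,-9.5,10],"rot":[0,0,0]},{"grip":85,"linear":[-35,-15,15],"rot":[0,0,0]},{"grip":85,"linear":[-35,-15,15],"rot":[0,0,0]},{"grip":85,"linear":[-35,-15,15],"rot":[0,0,0]},{"grip":85,"linear":[-35,-15,15],"rot":[0,0,0]},{"grip":85,"linear":[-35,-15,15],"rot":[0,0,0]},{"grip":85,"linear":[-35,-15,15],"rot":[0,0,0]},{"grip":85,"linear":[-35,-15,15],"rot":[0,0,0]}]'
python3 -m creep '[{"grip":85,"linear":[0,0,0],"rot":[0,0,-0.1125]},{"grip":85,"linear":[0,0,0],"rot":[0,0,-0.1125]},{"grip":85,"linear":[0,0,0],"rot":[0,0,-0.1125]},{"grip":85,"linear":[0,0,0],"rot":[0,0,-0.1125]},{"grip":85,"linear":[0,0,0],"rot":[0,0,-0.1125]},{"grip":85,"linear":[0,0,0],"rot":[0,0,-0.1125]},{"grip":85,"linear":[0,0,0],"rot":[0,0,-0.1125]},{"grip":85,"linear":[0,0,0],"rot":[0,0,-0.1125]},{"grip":85,"linear":[0,0,0],"rot":[0,0,-0.1125]},{"grip":85,"linear":[0,0,0],"rot":[0,0,-0.1125]},{"grip":85,"linear":[0,0,0],"rot":[0,0,-0.1125]},{"grip":85,"linear":[0,0,0],"rot":[0,0,0]}]'
python3 -c "
from h import *
grab('wrist','w1')
plan([373.3,318,60],144.4)"
```

```text
time_s: 0.82
eef_pos: [373.6, 316.3, 115.6]
ee_rot: [-0.0, 0.143, 0.99, -0.0]
force: [0.8, 0.7, -0.4]
grip_width: 0.994
time_s: 1.82
eef_pos: [372.4, 317.8, 116.1]
ee_rot: [-0.0, -0.459, 0.888, 0.0]
force: [-1.2, -0.1, -0.1]
grip_width: 0.991
t 1.87 tcp [372.5 317.8 116.1] yawY 144.29 tiltz [-3.e-04 -1.e-04 -1.e+00] F [0.4 0.8 0. ] grip 84.8 j [ 0.47  0.36  1.75  0.    1.02 -2.05]
  tool shift [-0.7 -0.6 56.1]
  rot z -0.0019
  shift after turn [-0.7 -0.6 56.1]
```

View pics/w1.png

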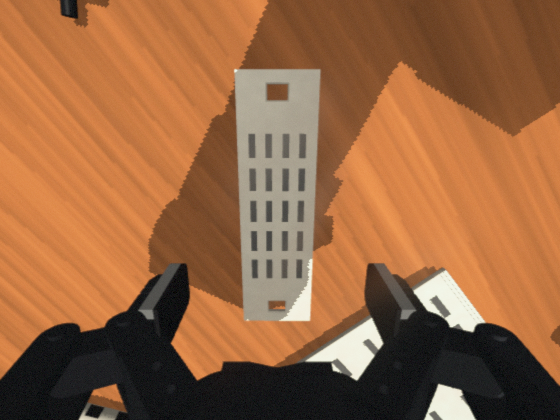

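The wrist view shows the shelf lined up with the jaws, holes at (277,91) and (277,305). I'll check it with ray casts.

```bash
python3 -c "
from h import *
c=load('w1')
a=ray(c,277.3,91.5,23);b=ray(c,277,305,23)
m=(a+b)/2;d=a-b
print(a,b,m,np.linalg.norm(d),np.degrees(np.arctan2(d[1],d[0])))
plan([m[0],m[1],1],np.degrees(np.arctan2(d[1],d[0]))%180+90)
"
```

```text
[320.52305153 246.91545417  23.        ] [425.73967688 394.41598362  23.        ] [373.1313642  320.66571889  23.        ] 181.182075377906 -125.50142117095439
t 1.87 tcp [372.5 317.8 116.1] yawY 144.29 tiltz [-3.e-04 -1.e-04 -1.e+00] F [0.4 0.8 0. ] grip 84.8 j [ 0.47  0.36  1.75  0.    1.02 -2.05]
  tool shift [ -2.7   1.1 115.1]
  rot z -0.0036
  shift after turn [ -2.8   1.1 115.1]
```

```bash
python3 -m creep '[{"grip":85,"linear":[-2,0.8,30],"rot":[0,0,-0.003]},{"grip":85,"linear":[0,0,30],"rot":[0,0,0]},{"grip":85,"linear":[0,0,25],"rot":[0,0,0]},{"grip":85,"linear":[0,0,16],"rot":[0,0,0]},{"grip":85,"linear":[0,0,9],"rot":[0,0,0]},{"grip":85,"linear":[0,0,3],"rot":[0,0,0]},{"grip":50,"linear":[0,0,0],"rot":[0,0,0]},{"grip":50,"linear":[0,0,0],"rot":[0,0,0]},{"grip":50,"linear":[0,0,0],"rot":[0,0,0]},{"grip":50,"linear":[0,0,0],"rot":[0,0,0]},{"grip":50,"linear":[0,0,0],"rot":[0,0,0]},{"grip":50,"linear":[0,0,0],"rot":[0,0,0]}]' 50
python3 -c "
from h import *
plan([373.3,318,60],144.4)"
```

```text
time_s: 2.87
eef_pos: [373.7, 320.3, 4.6]
ee_rot: [0.001, -0.458, 0.889, -0.0]
force: [-1.4, -1.1, 6.8]
grip_width: 0.69
t 2.87 tcp [373.7 320.3   4.6] yawY 144.55 tiltz [ 0.002  0.001 -1.   ] F [-1.4 -1.1  6.8] grip 59.0 j [ 0.47  0.56  1.82  0.    0.76 -2.05]
  tool shift [  2.   -1.  -55.4]
  rot z 0.0027
  shift after turn [  2.   -1.  -55.4]
```

```bash
python3 -m creep '[{"grip":50,"linear":[0,0,-8],"rot":[0,0,0]},{"grip":50,"linear":[0,0,-20],"rot":[0,0,0]},{"grip":50,"linear":[0,0,-30],"rot":[0,0,0]},{"grip":50,"linear":[0,0,-30],"rot":[0,0,0]},{"grip":50,"linear":[0,0,-25],"rot":[0,0,0]},{"grip":50,"linear":[0,0,-10],"rot":[0,0,0]},{"grip":50,"linear":[0,0,0],"rot":[0,0,0]}]'
python3 -c "
from h import *
plan([587.4,-20.2,128],77.8)"
```

```text
time_s: 3.45
eef_pos: [373.9, 320.4, 128.6]
ee_rot: [0.002, -0.459, 0.889, -0.0]
force: [0.2, 0.3, -3.4]
grip_width: 0.688
t 3.45 tcp [373.9 320.4 128.6] yawY 144.58 tiltz [ 0.0043  0.0022 -1.    ] F [ 0.2  0.3 -3.4] grip 58.7 j [ 0.47  0.35  1.74  0.    1.05 -2.05]
  tool shift [ 153.9 -371.4    0.8]
  rot z 1.1656
  shift after turn [-280.6 -287.8    0.8]
```

```bash
python3 -m creep '[{"grip":50,"linear":[6.4,-15.5,0],"rot":[0,0,0]},{"grip":50,"linear":[13.4,-32.4,0],"rot":[0,0,0]},{"grip":50,"linear":[13.4,-32.4,0],"rot":[0,0,0]},{"grip":50,"linear":[13.4,-32.4,0],"rot":[0,0,0]},{"grip":50,"linear":[13.4,-32.4,0],"rot":[0,0,0]},{"grip":50,"linear":[13.4,-32.4,0],"rot":[0,0,0]},{"grip":50,"linear":[13.4,-32.4,0],"rot":[0,0,0]},{"grip":50,"linear":[13.4,-32.4,0],"rot":[0,0,0]},{"grip":50,"linear":[13.4,-32.4,0],"rot":[0,0,0]},{"grip":50,"linear":[13.4,-32.4,0],"rot":[0,0,0]},{"grip":50,"linear":[13.4,-32.4,0],"rot":[0,0,0]},{"grip":50,"linear":[13.4,-32.4,0],"rot":[0,0,0]}]'
python3 -m creep '[{"grip":50,"linear":[0,0,0],"rot":[0,0,0.106]},{"grip":50,"linear":[0,0,0],"rot":[0,0,0.106]},{"grip":50,"linear":[0,0,0],"rot":[0,0,0.106]},{"grip":50,"linear":[0,0,0],"rot":[0,0,0.106]},{"grip":50,"linear":[0,0,0],"rot":[0,0,0.106]},{"grip":50,"linear":[0,0,0],"rot":[0,0,0.106]},{"grip":50,"linear":[0,0,0],"rot":[0,0,0.106]},{"grip":50,"linear":[0,0,0],"rot":[0,0,0.106]},{"grip":50,"linear":[0,0,0],"rot":[0,0,0.106]},{"grip":50,"linear":[0,0,0],"rot":[0,0,0.106]},{"grip":50,"linear":[0,0,0],"rot":[0,0,0.106]},{"grip":50,"linear":[0,0,0],"rot":[0,0,0]}]'
python3 -c "
from h import *
c=grab('scene','s2');d=grab('side','d2');w=grab('wrist','w2')
crop(c,225,170,140,120,5,'s2c');crop(d,230,120,160,130,5,'d2c')
plan([587.4,-20.2,128],77.8)"
```

```text
time_s: 4.45
eef_pos: [586.9, -22.5, 124.1]
ee_rot: [-0.001, -0.458, 0.889, 0.001]
force: [1.1, 0.0, -1.9]
grip_width: 0.687
time_s: 5.45
eef_pos: [586.2, -20.8, 124.2]
ee_rot: [-0.002, 0.108, 0.994, 0.0]
force: [0.0, 0.1, -2.7]
grip_width: 0.688
t 5.6 tcp [586.6 -20.8 125.2] yawY 77.96 tiltz [-1.8e-03  4.0e-04 -1.0e+00] F [-0.9 -0.1 -2.8] grip 59.0 j [-0.23  0.55  1.44  0.    1.16 -1.6 ]
  tool shift [-0.7  0.8 -2.8]
  rot z 0.0027
  shift after turn [-0.6  0.8 -2.8]
```

View pics/s2.png

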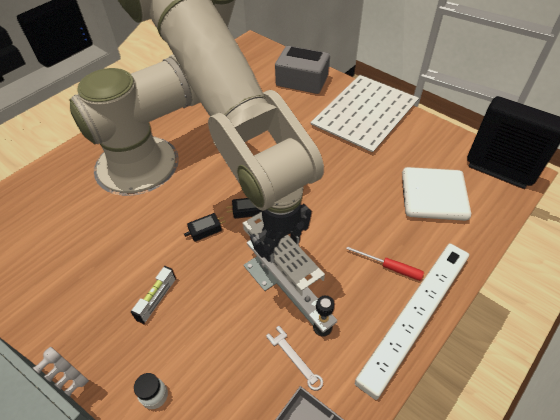

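View pics/d2.png

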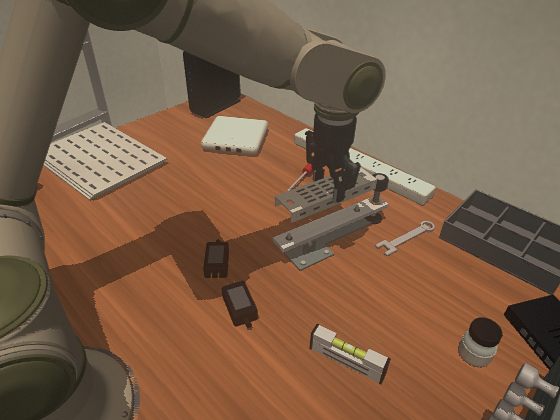

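View pics/w2.png

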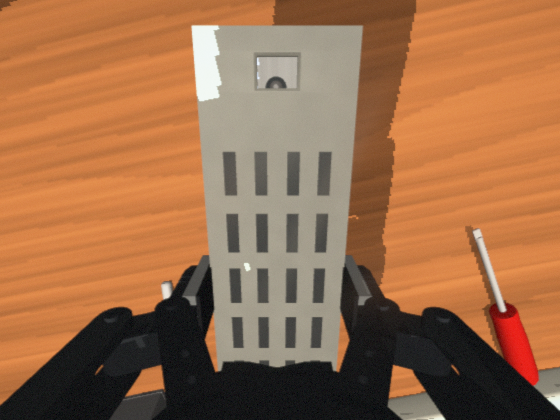

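```bash
python3 -c "
from h import *
w=load('w2');crop(w,240,40,80,60,10,'w2c')"
```

```text
(no output)
```

View pics/w2c.png

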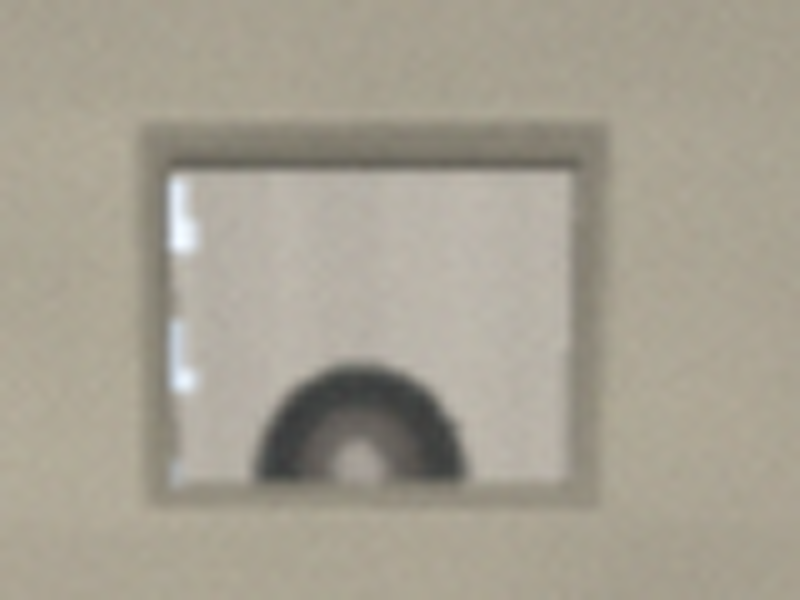

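View pics/s2c.png

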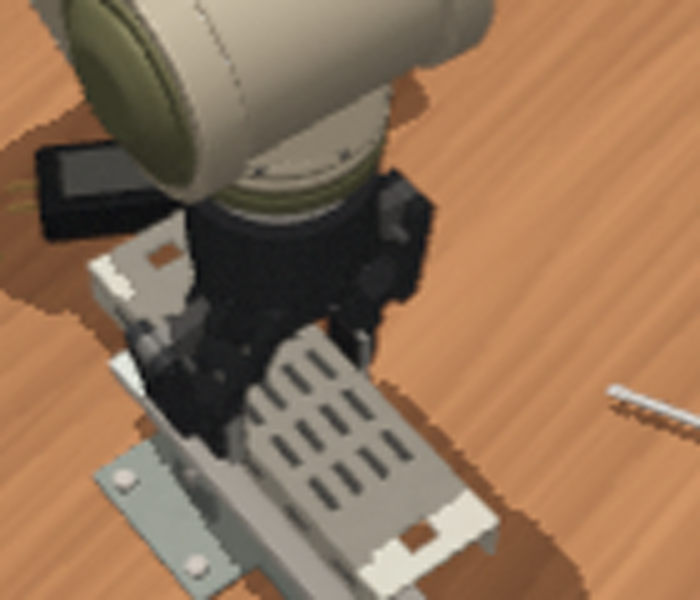

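View pics/d2c.png

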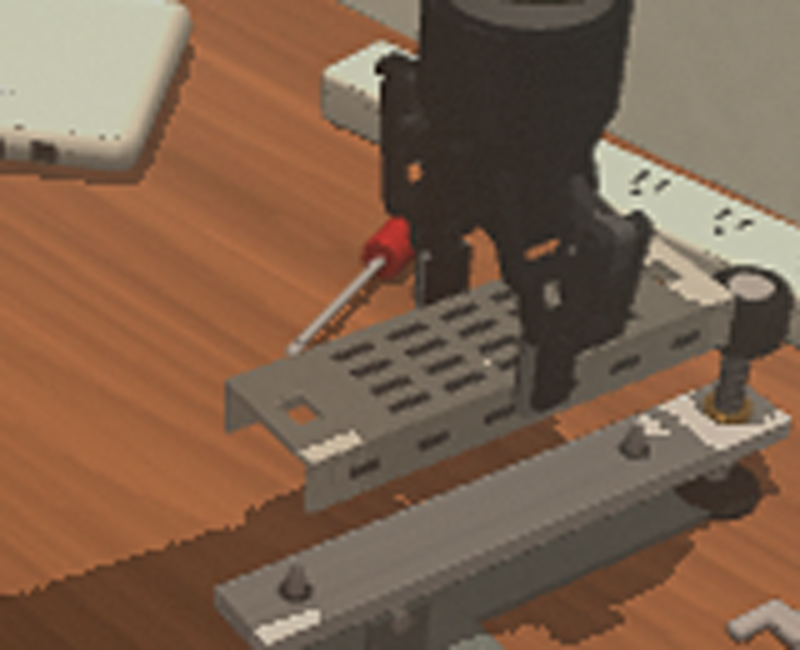

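```bash
cat > m.py <<'E'
from h import *
def rel(c,hole,pin,ztop,ztip,tcp,M):
    A=ray(c,*hole,ztop);B=ray(c,*pin,ztip)
    a=M.T@(A-tcp);b=M.T@(B-tcp); return A,B,a,b
E
python3 -c "
from m import *
c=load('w2');s=sensors.sense();w,x,y,z=s['ee_rot'];M=Ro.from_quat([x,y,z,w]).as_matrix();t=s['eef_pos']
P=cloud(c);
print('depth web z',np.median(P[100:140,230:330,2]),P[60,220],P[150,345])
zt=np.median(P[100:140,230:330,2])
e=[ray(c,*p,zt) for p in((254,70),(300.5,70),(277,52.3),(277,90.3))]
print('across',np.linalg.norm(e[0]-e[1]),'along',np.linalg.norm(e[2]-e[3]))
hc=((254+300.5)/2,71.5)
print('hole/pin world,tool',[np.round(q,1) for q in rel(c,((254+300.5)/2,70.5),(275.8,85.5),zt,64,t,M)])
e=[ray(c,*p,zt) for p in((193,27),(362,27))]; print('end',e,np.linalg.norm(e[0]-e[1]),np.round(M.T@((e[0]+e[1])/2-t),1))
hm=(e[0]+e[1])/2
for v in (60,200):
  row=c['im'][v].astype(int).sum(1)
# edges of shelf by depth
  m=np.where(abs(P[v,:,2]-zt)<6)[0]; print(v,m.min(),m.max(),[np.round(M.T@(ray(c,u,v,zt)-t),1) for u in(m.min(),m.max())])
"
```

```text
depth web z 146.39830849414165 [489.1510136  -19.57489139 146.86004772] [530.7533295   20.04934812 145.85598069]
across 16.979108449626647 along 12.79908557547912
hole/pin world,tool [array([ 4.968e+02, -1.000e-01,  1.464e+02]), array([497. ,  -0.9,  64. ]), array([ 92.1,   1.5, -21.1]), array([91.7,  0.8, 61.3])]
end [array([476.88268643, -26.10278625, 146.39830849]), array([489.34435948,  31.9339376 , 146.39830849])] 59.35953680773956 [106.2   1.6 -21. ]
60 194 359 [array([ 95.7, -28.6, -21.1]), array([ 95.6,  31.1, -21. ])]
200 205 348 [array([ 42.7, -28.5, -21.1]), array([ 42.7,  30.8, -21.1])]
```

```bash
python3 -m creep '[{"grip":50,"linear":[0,-0.6,10],"rot":[0,0,0.002]},{"grip":50,"linear":[0,0,18],"rot":[0,0,0]},{"grip":50,"linear":[0,0,18],"rot":[0,0,0]},{"grip":50,"linear":[0,0,14],"rot":[0,0,0]},{"grip":50,"linear":[0,0,6],"rot":[0,0,0]},{"grip":50,"linear":[0,0,2],"rot":[0,0,0]},{"grip":50,"linear":[0,0,0],"rot":[0,0,0]}]'
python3 -c "
from h import *
d=grab('side','d3');w=grab('wrist','w3')
crop(w,240,40,80,60,10,'w3c');crop(d,250,150,140,110,5,'d3c')
plan([587.4,-20.2,128],77.8)
P=cloud(w);print(np.median(P[100:140,230:330,2]))
"
```

```text
time_s: 6.18
eef_pos: [586.8, -21.5, 58.0]
ee_rot: [-0.0, 0.107, 0.994, 0.0]
force: [-0.7, -0.0, -2.7]
grip_width: 0.692
t 6.28 tcp [587.4 -21.6  59. ] yawY 77.69 tiltz [ 1.3e-03 -4.0e-04 -1.0e+00] F [-0.3 -0.4 -2.2] grip 59.0 j [-0.24  0.63  1.5  -0.    1.02 -1.59]
  tool shift [  0.2   1.4 -69. ]
  rot z -0.002
  shift after turn [  0.2   1.4 -69. ]
79.94117361586231
```

View pics/w3c.png

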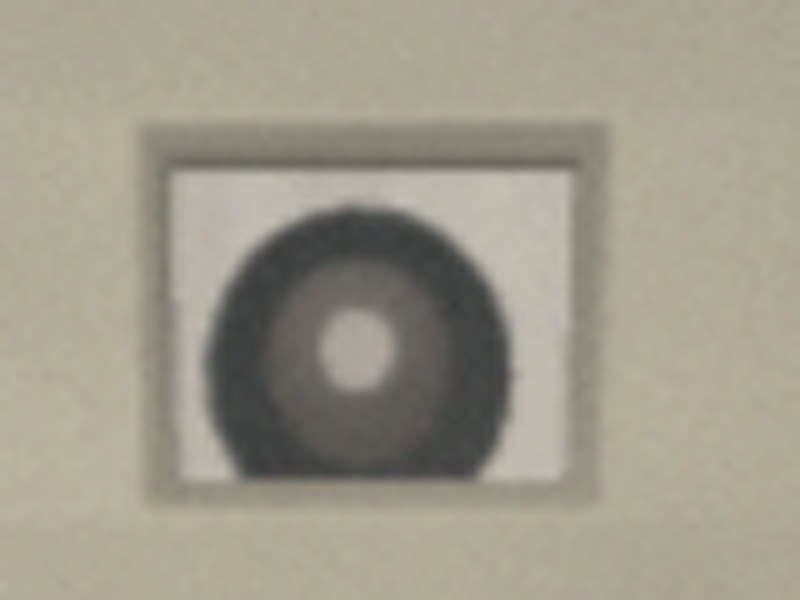

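View pics/d3c.png

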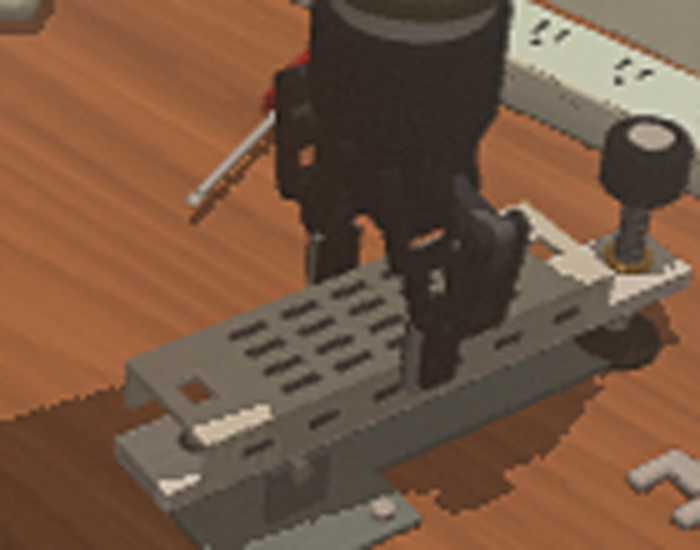

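```bash
python3 -c "
from m import *
c=load('w3');s=sensors.sense();w,x,y,z=s['ee_rot'];M=Ro.from_quat([x,y,z,w]).as_matrix();t=s['eef_pos']
# hole rim: midpoint of rim rays on the web top
e=[ray(c,*p,79.9) for p in((254.3,71),(300.5,71),(277,52),(277,90.5))]
h=np.array([M.T@(q-t) for q in e]).round(1);print(h)
for zz in (63,65): print(np.round(M.T@(ray(c,275.8,75,zz)-t),1))
"
```

```text
[[ 92.   -6.8 -21. ]
 [ 92.   10.  -21. ]
 [ 98.3   1.5 -21. ]
 [ 85.3   1.4 -21. ]]
[92.1  1.  -4.1]
[92.   1.  -6.1]
```

```bash
python3 -m creep '[{"grip":50,"linear":[0.2,-0.5,4],"rot":[0,0,-0.001]},{"grip":50,"linear":[0,0,4],"rot":[0,0,0]},{"grip":50,"linear":[0,0,4],"rot":[0,0,0]},{"grip":50,"linear":[0,0,4],"rot":[0,0,0]}]'
python3 -m creep '[{"grip":50,"linear":[0,0,3],"rot":[0,0,0]},{"grip":50,"linear":[0,0,3],"rot":[0,0,0]},{"grip":50,"linear":[0,0,0],"rot":[0,0,0]}]'
python3 -c "
from h import *
w=grab('wrist','w4')
crop(w,240,40,80,60,10,'w4c')
plan([587.4,-20.2,128],77.8)
P=cloud(w);print(np.median(P[100:140,230:330,2]))
"
```

```text
time_s: 6.62
eef_pos: [586.6, -22.0, 41.9]
ee_rot: [0.0, 0.107, 0.994, 0.0]
force: [-0.3, -0.7, -2.8]
grip_width: 0.692
time_s: 6.87
eef_pos: [586.3, -21.9, 35.6]
ee_rot: [-0.001, 0.107, 0.994, 0.0]
force: [-1.1, 0.1, -2.0]
grip_width: 0.688
t 6.92 tcp [586.4 -21.9  35.9] yawY 77.72 tiltz [-7.e-04  1.e-04 -1.e+00] F [ 0.2 -0.2 -3.7] grip 58.7 j [-0.24  0.66  1.51 -0.    0.97 -1.59]
  tool shift [ -0.5   1.9 -92.1]
  rot z -0.0014
  shift after turn [ -0.5   1.9 -92.1]
56.998072204737625
```

View pics/w4c.png

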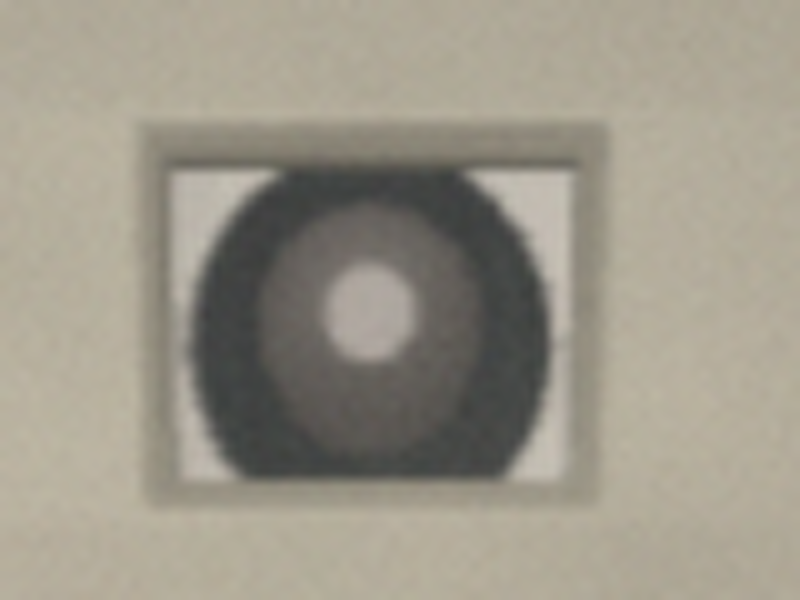

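```bash
python3 -m creep '[{"grip":50,"linear":[0,0,1.5],"rot":[0,0,0]},{"grip":50,"linear":[0,0,1],"rot":[0,0,0]},{"grip":50,"linear":[0,0,0],"rot":[0,0,0]}]'
python3 -c "
from h import *
w=grab('wrist','w5');d=grab('side','d5')
crop(d,250,150,140,110,5,'d5c')
plan([587.4,-20.2,128],77.8)
P=cloud(w);print(np.median(P[100:140,230:330,2]))
"
```

```text
time_s: 7.17
eef_pos: [586.7, -22.0, 33.8]
ee_rot: [0.0, 0.107, 0.994, -0.0]
force: [-0.4, -0.3, -2.5]
grip_width: 0.689
t 7.27 tcp [586.7 -22.   33.9] yawY 77.72 tiltz [ 2.e-04 -1.e-04 -1.e+00] F [ 0.3  0.  -1.8] grip 58.9 j [-0.24  0.66  1.51 -0.    0.97 -1.59]
  tool shift [ -0.3   1.9 -94.1]
  rot z -0.0014
  shift after turn [ -0.3   1.9 -94.1]
55.37273494287885
```

View pics/d5c.png

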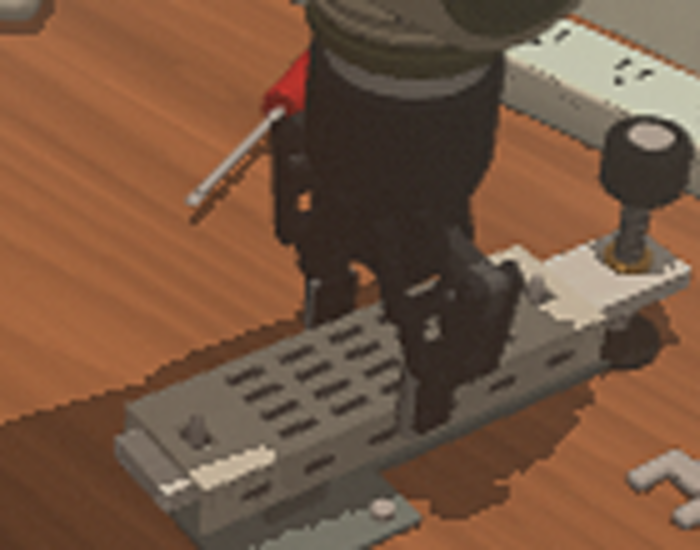

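View pics/w5.png

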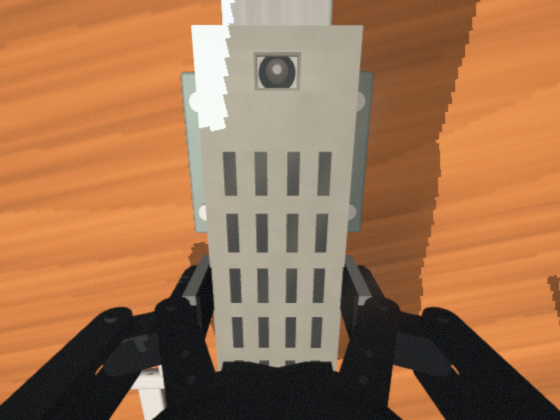

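Both pins show through the holes (side crop (195,430) and (540,285)). The shelf is almost down, so I'll lower it a little further until it touches.

```bash
python3 -m creep '[{"grip":50,"linear":[0,0,0.8],"rot":[0,0,0]},{"grip":50,"linear":[0,0,0.7],"rot":[0,0,0]},{"grip":50,"linear":[0,0,0],"rot":[0,0,0]}]'
python3 -m creep '[{"grip":50,"linear":[0,0,0.6],"rot":[0,0,0]},{"grip":50,"linear":[0,0,0],"rot":[0,0,0]},{"grip":50,"linear":[0,0,0],"rot":[0,0,0]}]'
```

```text
time_s: 7.52
eef_pos: [586.7, -22.0, 33.2]
ee_rot: [0.0, 0.107, 0.994, -0.0]
force: [-2.8, -0.4, 6.7]
grip_width: 0.687
time_s: 7.77
eef_pos: [586.7, -22.0, 33.1]
ee_rot: [0.0, 0.107, 0.994, -0.0]
force: [-5.3, 0.4, 10.3]
grip_width: 0.688
```

```bash
python3 -m creep '[{"grip":85,"linear":[0,0,0],"rot":[0,0,0]},{"grip":85,"linear":[0,0,0],"rot":[0,0,0]},{"grip":85,"linear":[0,0,0],"rot":[0,0,0]},{"grip":85,"linear":[0,0,0],"rot":[0,0,0]},{"grip":85,"linear":[0,0,0],"rot":[0,0,0]},{"grip":85,"linear":[0,0,-15],"rot":[0,0,0]},{"grip":85,"linear":[0,0,-30],"rot":[0,0,0]},{"grip":85,"linear":[0,0,-40],"rot":[0,0,0]},{"grip":85,"linear":[0,0,-40],"rot":[0,0,0]},{"grip":85,"linear":[0,0,-30],"rot":[0,0,0]},{"grip":85,"linear":[0,0,-10],"rot":[0,0,0]}]'
python3 -c "
from h import *
plan([391.2,-245.5,120],15.3)
d=grab('side','d6');crop(d,250,150,140,110,5,'d6c');s=grab('scene','s6')
w=grab('wrist','w6')
"
```

```text
time_s: 8.68
eef_pos: [588.1, -22.3, 201.9]
ee_rot: [0.004, 0.107, 0.994, -0.001]
force: [0.1, 0.0, 0.3]
grip_width: 0.996
t 8.68 tcp [588.1 -22.3 201.9] yawY 77.73 tiltz [ 0.0078 -0.0019 -1.    ] F [0.1 0.  0.3] grip 85.0 j [-0.24  0.47  1.35 -0.    1.32 -1.59]
  tool shift [ 145.6 -260.    80.8]
  rot z 1.0896
  shift after turn [-163.1 -249.4   80.8]
```

View pics/d6c.png

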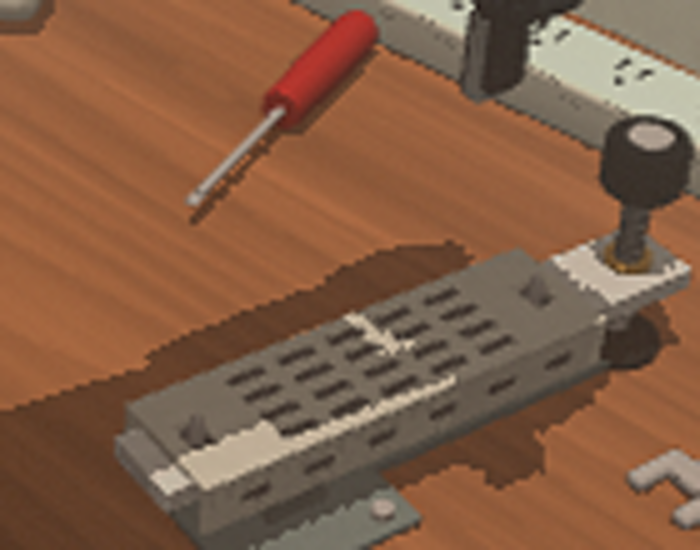

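View pics/w6.png

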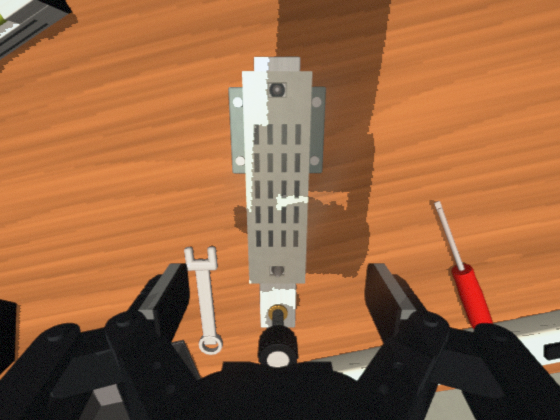

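The shelf is on the stand with both pins through (side crop (197,432) and (537,292)). I'll check that it's flush numerically.

```bash
python3 -c "
from h import *
w=load('w6');P=cloud(w)
def fit(m):
    a=P[m];A=np.c_[a[:,:2],np.ones(len(a))];k=np.linalg.lstsq(A,a[:,2],rcond=None)[0]
    r=a[:,2]-A@k;ok=abs(r)<2;k=np.linalg.lstsq(A[ok],a[ok,2],rcond=None)[0];return k,a.mean(0),len(a)
m=np.zeros((420,560),bool);m[105:260,253:302]=1;m&=(P[...,2]>49)&(P[...,2]<60)
k,c,n=fit(m);print(k,c,n)
u=np.array([np.cos(np.radians(-12.3)),np.sin(np.radians(-12.3))])
print('slope deg to foot',np.degrees(k[:2]@u),'across',np.degrees(k[:2]@[-u[1],u[0]]))
m=np.zeros((420,560),bool);m[290:305,264:292]=1
print('beam foot end',np.median(P[m],0), 'plane there',k@[*np.median(P[m],0)[:2],1])
m=np.zeros((420,560),bool);m[59:68,258:297]=1
print('beam far end',np.median(P[m],0), 'plane there',k@[*np.median(P[m],0)[:2],1])
print('bench check',np.median(P[150:250,420:430],(0,1)))
"
```

```text
[-1.04724365e-02  2.61787456e-03  6.06208120e+01] [580.5615634  -19.03915727  54.48846511] 7561
slope deg to foot -0.6182062546934295 across 0.018726297713795855
beam foot end [708.02094391 -46.35706081  49.0105116 ] plane there 53.08475058524626
beam far end [476.38480159   3.59879789  51.56854986] plane there 55.64132355694926
bench check [648.10625853 141.01010107   1.02885681]
```

```bash
python3 -m creep '[{"grip":85,"linear":[8,-14,0],"rot":[0,0,0]},{"grip":85,"linear":[17.4,-31,0],"rot":[0,0,0]},{"grip":85,"linear":[17.4,-31,5],"rot":[0,0,0]},{"grip":85,"linear":[17.4,-31,8],"rot":[0,0,0]},{"grip":85,"linear":[17.4,-31,8],"rot":[0,0,0]},{"grip":85,"linear":[17.4,-31,8],"rot":[0,0,0]},{"grip":85,"linear":[17.4,-31,8],"rot":[0,0,0]},{"grip":85,"linear":[17.4,-31,8],"rot":[0,0,0]},{"grip":85,"linear":[15.8,-29,8],"rot":[0,0,0]}]'
python3 -m creep '[{"grip":85,"linear":[0,0,0],"rot":[0,0,0.099]},{"grip":85,"linear":[0,0,0],"rot":[0,0,0.099]},{"grip":85,"linear":[0,0,0],"rot":[0,0,0.099]},{"grip":85,"linear":[0,0,0],"rot":[0,0,0.099]},{"grip":85,"linear":[0,0,0],"rot":[0,0,0.099]},{"grip":85,"linear":[0,0,0],"rot":[0,0,0.099]},{"grip":85,"linear":[0,0,0],"rot":[0,0,0.099]},{"grip":85,"linear":[0,0,0],"rot":[0,0,0.099]},{"grip":85,"linear":[0,0,0],"rot":[0,0,0.099]},{"grip":85,"linear":[0,0,0],"rot":[0,0,0.099]},{"grip":85,"linear":[0,0,0],"rot":[0,0,0.099]},{"grip":85,"linear":[0,0,0],"rot":[0,0,0]}]'
python3 -c "
from h import *
plan([391.2,-245.5,40],15.3)
w=grab('wrist','w7')
P=cloud(w);m=(P[...,2]>40)&(P[...,2]<50);m[330:]=0;m[:,:150]=0;m[:,400:]=0
r=cv2.minAreaRect(P[m][:,:2].astype(np.float32));print(m.sum(),r)
"
```

```text
time_s: 9.58
eef_pos: [386.8, -245.3, 141.4]
ee_rot: [-0.001, 0.107, 0.994, 0.001]
force: [0.2, -0.2, -0.0]
grip_width: 0.994
time_s: 10.58
eef_pos: [388.3, -244.2, 141.7]
ee_rot: [-0.002, 0.608, 0.794, 0.0]
force: [-1.0, 1.0, 1.0]
grip_width: 1.001
t 10.58 tcp [ 388.3 -244.2  141.7] yawY 15.12 tiltz [-0.0027  0.0029 -1.    ] F [-1.  1.  1.] grip 85.5 j [-0.82  0.27  1.81  0.    1.07 -1.08]
  tool shift [ -2.3   2.7 101.7]
  rot z -0.0031
  shift after turn [ -2.3   2.7 101.7]
3326 ((390.37921142578125, -244.14617919921875), (22.13208770751953, 130.45132446289062), 15.07662296295166)
```

View pics/w7.png

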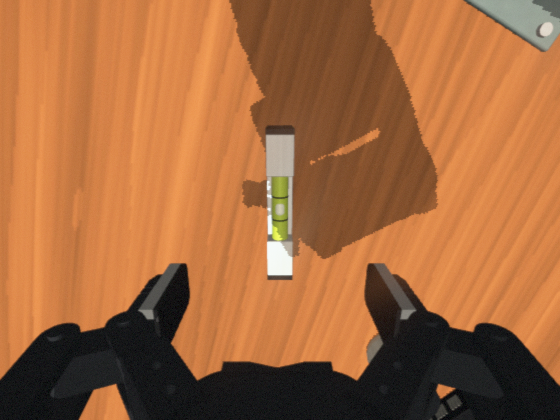

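```bash
python3 -m creep '[{"grip":85,"linear":[-1.4,2.1,20],"rot":[0,0,0]},{"grip":85,"linear":[0,0,35],"rot":[0,0,0]},{"grip":85,"linear":[0,0,35],"rot":[0,0,0]},{"grip":85,"linear":[0,0,26],"rot":[0,0,0]},{"grip":70,"linear":[0,0,12],"rot":[0,0,0]},{"grip":40,"linear":[0,0,4],"rot":[0,0,0]},{"grip":10,"linear":[0,0,0],"rot":[0,0,0]},{"grip":10,"linear":[0,0,0],"rot":[0,0,0]},{"grip":10,"linear":[0,0,0],"rot":[0,0,0]},{"grip":10,"linear":[0,0,0],"rot":[0,0,0]},{"grip":10,"linear":[0,0,0],"rot":[0,0,0]},{"grip":10,"linear":[0,0,0],"rot":[0,0,0]}]' 40
python3 -m creep '[{"grip":10,"linear":[0,0,0],"rot":[0,0,0]},{"grip":10,"linear":[0,0,0],"rot":[0,0,0]},{"grip":10,"linear":[0,0,0],"rot":[0,0,0]}]'
python3 -c "
from h import *
plan([390.7,-245,8],15.1)"
```

```text
time_s: 11.63
eef_pos: [391.9, -246.3, 12.7]
ee_rot: [0.001, 0.606, 0.795, -0.0]
force: [-0.9, 0.6, 7.4]
grip_width: 0.246
time_s: 11.88
eef_pos: [391.9, -246.3, 12.7]
ee_rot: [0.001, 0.606, 0.795, -0.0]
force: [-1.7, 0.6, 7.5]
grip_width: 0.246
t 11.88 tcp [ 391.9 -246.3   12.7] yawY 15.35 tiltz [ 0.0014 -0.0015 -1.    ] F [-1.7  0.6  7.5] grip 21.0 j [-0.82  0.49  1.91 -0.    0.74 -1.08]
  tool shift [ 1.6 -0.8  4.7]
  rot z 0.0044
  shift after turn [ 1.6 -0.8  4.7]
```

```bash
python3 -m creep '[{"grip":10,"linear":[0,0,-10],"rot":[0,0,0]},{"grip":10,"linear":[0,0,-25],"rot":[0,0,0]},{"grip":10,"linear":[0,0,-35],"rot":[0,0,0]},{"grip":10,"linear":[0,0,-35],"rot":[0,0,0]},{"grip":10,"linear":[0,0,-20],"rot":[0,0,0]},{"grip":10,"linear":[0,0,-5],"rot":[0,0,0]},{"grip":10,"linear":[0,0,0],"rot":[0,0,0]}]'
python3 -c "
from h import *
c=load('w6');a=ray(c,277,89,65);b=ray(c,277.2,269.5,63);print(a,b,(a+b)/2,np.linalg.norm((a-b)[:2]),np.degrees(np.arctan2(*(a-b)[1::-1])))
plan([587,-21,140],77.8)"
```

```text
time_s: 12.47
eef_pos: [391.7, -246.1, 142.8]
ee_rot: [0.001, 0.606, 0.795, -0.0]
force: [0.2, 0.7, -3.0]
grip_width: 0.245
[497.37871249  -0.85165095  65.        ] [666.25369912 -37.61108471  63.        ] [581.81620581 -19.23136783  64.        ] 172.82944506465395 167.71984508169263
t 12.47 tcp [ 391.7 -246.1  142.8] yawY 15.34 tiltz [ 0.0018 -0.002  -1.    ] F [ 0.2  0.7 -3. ] grip 20.9 j [-0.82  0.27  1.8  -0.    1.06 -1.08]
  tool shift [165.4 247.9   2.8]
  rot z -1.0901
  shift after turn [-143.3  261.2    2.8]
```

```bash
python3 -m creep '[{"grip":10,"linear":[8,12,0],"rot":[0,0,0]},{"grip":10,"linear":[17.5,26.2,0],"rot":[0,0,0]},{"grip":10,"linear":[17.5,26.2,0],"rot":[0,0,0]},{"grip":10,"linear":[17.5,26.2,0],"rot":[0,0,0]},{"grip":10,"linear":[17.5,26.2,0],"rot":[0,0,0]},{"grip":10,"linear":[17.5,26.2,0],"rot":[0,0,0]},{"grip":10,"linear":[17.5,26.2,0],"rot":[0,0,0]},{"grip":10,"linear":[17.5,26.2,0],"rot":[0,0,0]},{"grip":10,"linear":[17.5,26.2,0],"rot":[0,0,0]},{"grip":10,"linear":[17.5,26.2,0],"rot":[0,0,0]},{"grip":10,"linear":[0,0,0],"rot":[0,0,0]}]'
python3 -m creep '[{"grip":10,"linear":[0,0,0],"rot":[0,0,-0.0991]},{"grip":10,"linear":[0,0,0],"rot":[0,0,-0.0991]},{"grip":10,"linear":[0,0,0],"rot":[0,0,-0.0991]},{"grip":10,"linear":[0,0,0],"rot":[0,0,-0.0991]},{"grip":10,"linear":[0,0,0],"rot":[0,0,-0.0991]},{"grip":10,"linear":[0,0,0],"rot":[0,0,-0.0991]},{"grip":10,"linear":[0,0,0],"rot":[0,0,-0.0991]},{"grip":10,"linear":[0,0,0],"rot":[0,0,-0.0991]},{"grip":10,"linear":[0,0,0],"rot":[0,0,-0.0991]},{"grip":10,"linear":[0,0,0],"rot":[0,0,-0.0991]},{"grip":10,"linear":[0,0,0],"rot":[0,0,-0.0991]},{"grip":10,"linear":[0,0,0],"rot":[0,0,0]}]'
python3 -c "
from h import *
plan([587,-21,72],77.75);grab('wrist','w8')"
```

```text
time_s: 13.38
eef_pos: [588.0, -16.7, 139.1]
ee_rot: [-0.001, 0.605, 0.796, 0.0]
force: [1.0, -0.3, -2.8]
grip_width: 0.245
time_s: 14.38
eef_pos: [585.7, -20.7, 139.5]
ee_rot: [-0.002, 0.105, 0.994, 0.0]
force: [-0.2, -0.8, -1.7]
grip_width: 0.247
t 14.38 tcp [585.7 -20.7 139.5] yawY 77.98 tiltz [-3.6e-03  8.0e-04 -1.0e+00] F [-0.2 -0.8 -1.7] grip 21.1 j [-0.24  0.53  1.43 -0.    1.19 -1.6 ]
  tool shift [-1.6 -0.  67.5]
  rot z 0.0039
  shift after turn [-1.6  0.  67.5]
```

View pics/w8.png

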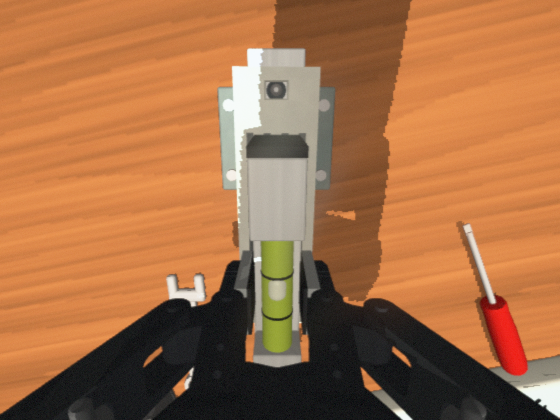

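```bash
python3 -m creep '[{"grip":10,"linear":[-1,0,12],"rot":[0,0,0]},{"grip":10,"linear":[0,0,20],"rot":[0,0,0]},{"grip":10,"linear":[0,0,20],"rot":[0,0,0]},{"grip":10,"linear":[0,0,11],"rot":[0,0,0]},{"grip":10,"linear":[0,0,4],"rot":[0,0,0]},{"grip":10,"linear":[0,0,1],"rot":[0,0,0]},{"grip":10,"linear":[0,0,0],"rot":[0,0,0]}]'
python3 -m creep '[{"grip":10,"linear":[0,0,1],"rot":[0,0,0]},{"grip":10,"linear":[0,0,1],"rot":[0,0,0]},{"grip":10,"linear":[0,0,0],"rot":[0,0,0]}]'
```

```text
time_s: 15.02
eef_pos: [587.9, -21.0, 73.9]
ee_rot: [0.0, 0.107, 0.994, -0.0]
force: [-0.0, 0.4, -2.1]
grip_width: 0.239
time_s: 15.27
eef_pos: [587.9, -21.0, 72.2]
ee_rot: [0.0, 0.106, 0.994, -0.0]
force: [-0.2, -0.5, -1.7]
grip_width: 0.245
```

```bash
python3 -m creep '[{"grip":10,"linear":[0,0,1.2],"rot":[0,0,0]},{"grip":10,"linear":[0,0,1.2],"rot":[0,0,0]},{"grip":10,"linear":[0,0,0],"rot":[0,0,0]}]'
python3 -m creep '[{"grip":10,"linear":[0,0,1],"rot":[0,0,0]},{"grip":10,"linear":[0,0,0],"rot":[0,0,0]},{"grip":10,"linear":[0,0,0],"rot":[0,0,0]}]'
```

```text
time_s: 15.52
eef_pos: [587.6, -20.9, 69.1]
ee_rot: [-0.0, 0.106, 0.994, 0.0]
force: [-0.2, -0.2, -2.6]
grip_width: 0.248
time_s: 15.77
eef_pos: [587.6, -20.9, 68.2]
ee_rot: [-0.0, 0.106, 0.994, 0.0]
force: [-0.1, -0.3, -2.6]
grip_width: 0.246
```

```bash
python3 -m creep '[{"grip":10,"linear":[0,0,0.8],"rot":[0,0,0]},{"grip":10,"linear":[0,0,0],"rot":[0,0,0]},{"grip":10,"linear":[0,0,0],"rot":[0,0,0]}]'
python3 -m creep '[{"grip":10,"linear":[0,0,0.6],"rot":[0,0,0]},{"grip":10,"linear":[0,0,0],"rot":[0,0,0]},{"grip":10,"linear":[0,0,0],"rot":[0,0,0]}]'
```

```text
time_s: 16.02
eef_pos: [587.6, -20.9, 67.5]
ee_rot: [-0.0, 0.106, 0.994, -0.0]
force: [-0.1, 0.7, -2.7]
grip_width: 0.246
time_s: 16.27
eef_pos: [587.7, -20.9, 66.9]
ee_rot: [-0.0, 0.106, 0.994, -0.0]
force: [-0.5, 0.3, -2.2]
grip_width: 0.247
```

```bash
python3 -m creep '[{"grip":10,"linear":[0,0,0.8],"rot":[0,0,0]},{"grip":10,"linear":[0,0,0],"rot":[0,0,0]},{"grip":10,"linear":[0,0,0],"rot":[0,0,0]}]'
python3 -m creep '[{"grip":10,"linear":[0,0,0.8],"rot":[0,0,0]},{"grip":10,"linear":[0,0,0],"rot":[0,0,0]},{"grip":10,"linear":[0,0,0],"rot":[0,0,0]}]'
```

```text
time_s: 16.52
eef_pos: [587.8, -21.0, 66.4]
ee_rot: [0.0, 0.106, 0.994, -0.0]
force: [-1.1, -0.5, 1.1]
grip_width: 0.247
time_s: 16.77
eef_pos: [587.9, -21.0, 66.2]
ee_rot: [0.0, 0.106, 0.994, -0.0]
force: [-2.2, 0.1, 6.2]
grip_width: 0.246
```

```bash
python3 -m creep '[{"grip":40,"linear":[0,0,0],"rot":[0,0,0]},{"grip":60,"linear":[0,0,0],"rot":[0,0,0]},{"grip":70,"linear":[0,0,0],"rot":[0,0,0]},{"grip":70,"linear":[0,0,0],"rot":[0,0,0]},{"grip":70,"linear":[0,0,-15],"rot":[0,0,0]},{"grip":70,"linear":[0,0,-30],"rot":[0,0,0]},{"grip":70,"linear":[0,0,-40],"rot":[0,0,0]},{"grip":70,"linear":[0,0,-30],"rot":[0,0,0]},{"grip":70,"linear":[0,0,-15],"rot":[0,0,0]},{"grip":70,"linear":[0,0,0],"rot":[0,0,0]}]'
python3 -c "
from h import *
plan([729,-51,85],77.75);w=grab('wrist','w9');crop(w,190,60,180,300,2,'w9c');s=grab('scene','s9');crop(s,225,200,130,140,4,'s9c')"
```

```text
time_s: 17.6
eef_pos: [589.1, -21.2, 199.3]
ee_rot: [0.003, 0.106, 0.994, -0.0]
force: [0.0, -0.3, 0.3]
grip_width: 0.819
t 17.6 tcp [589.1 -21.2 199.3] yawY 77.79 tiltz [ 0.0069 -0.0016 -1.    ] F [ 0.  -0.3  0.3] grip 69.9 j [-0.23  0.48  1.35 -0.    1.31 -1.59]
  tool shift [-142.3    0.5  115.3]
  rot z 0.0007
  shift after turn [-142.3    0.6  115.3]
```

View pics/w9c.png

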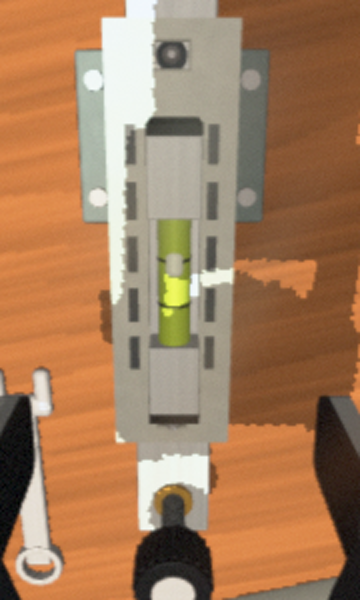

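View pics/s9c.png

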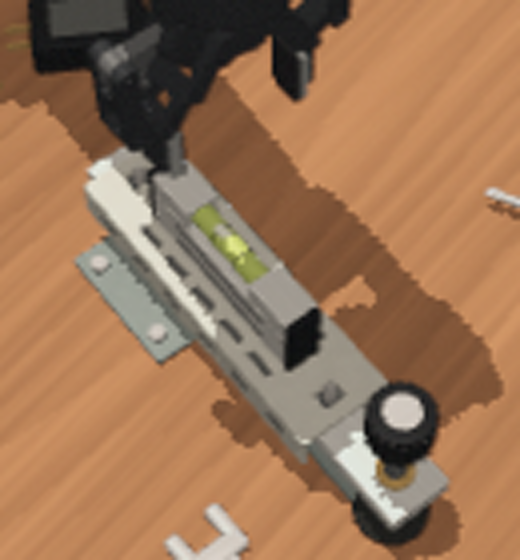

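```bash
cat > bub.py <<'E'
from h import *
def vial(c,uv0=None,zc=90.0):
    """bubble vs lines from colour mask of vial (yellow-green); returns mask info"""
    im=c["im"]; hsv=cv2.cvtColor(im,cv2.COLOR_RGB2HSV); 
    return hsv
E
python3 -c "
from h import *
w=load('w9');P=cloud(w)
m=(P[...,2]>93)&(P[...,2]<105);m[:,:240]=0;m[:,310:]=0;m[290:]=0
r=cv2.minAreaRect(P[m][:,:2].astype(np.float32));print('level',m.sum(),r,np.median(P[m][:,2]))
k=(P[...,2]>108)&(P[...,2]<125);k[:300]=0;k[:,:245]=0;k[:,320:]=0
print('knob top',k.sum(),cv2.minAreaRect(P[k][:,:2].astype(np.float32)))
print('cap',ray(w,279.5,354,116))
s=load('scene0');d=load('side0')
print('cap scene',ray(s,305+247/12,285+213/12,116),'side',ray(d,365+184/12,165+148/12,116))
s=load('s9');print('cap s9',ray(s,225+402/4,200+412/4,116))
for v,n in((259,'l1'),(303,'l2'),(264,'bub')): print(n,ray(w,190+173.5/2,60+v/2,90)[:2])
"
```

```text
level 3304 ((586.9763793945312, -19.65997314453125), (22.1923885345459, 130.3739471435547), 77.7330093383789) 98.92937385615883
knob top 1097 ((723.1383056640625, -50.26844787597656), (37.47369384765625, 32.38382339477539), 84.69689178466797)
cap [725.81684092 -47.12937114 116.        ]
cap scene [729.70412285 -51.15641681 116.        ] side [724.07906476 -55.17806012 116.        ]
cap s9 [729.91267113 -51.70462754 116.        ]
l1 [578.47283653 -17.60289265]
l2 [597.84080382 -21.82472916]
bub [580.62783371 -18.07263971]
```

```bash
python3 -m creep '[{"grip":80,"linear":[-15,0,0],"rot":[0,0,0]},{"grip":80,"linear":[-30,0,4],"rot":[0,0,0]},{"grip":80,"linear":[-30,0,10],"rot":[0,0,0]},{"grip":80,"linear":[-30,0,10],"rot":[0,0,0]},{"grip":80,"linear":[-25,0,10],"rot":[0,0,0]},{"grip":80,"linear":[-11.6,0,10],"rot":[0,0,0]},{"grip":80,"linear":[0,0,10],"rot":[0,0,0]},{"grip":80,"linear":[0,0,0],"rot":[0,0,0]}]'
python3 -c "
from h import *
w=grab('wrist','w10');s=grab('scene','s10');plan([727.5,-51.2,83],77.8);crop(s,225,200,130,140,4,'s10c')"
```

```text
time_s: 18.37
eef_pos: [724.5, -50.6, 136.3]
ee_rot: [-0.004, 0.106, 0.994, 0.0]
force: [-0.3, -0.4, -0.7]
grip_width: 0.934
t 18.47 tcp [725.1 -50.6 140.5] yawY 77.79 tiltz [-2.1e-03  5.0e-04 -1.0e+00] F [-0.3  0.2  0.5] grip 79.7 j [-0.23  0.85  0.86 -0.    1.43 -1.59]
  tool shift [-2.6 -0.1 57.5]
  rot z -0.0001
  shift after turn [-2.6 -0.1 57.5]
```

View pics/w10.png

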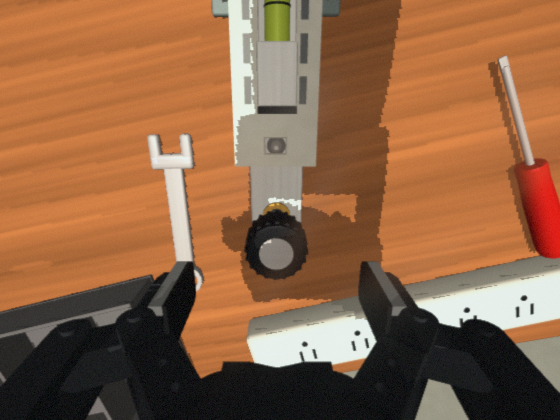

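View pics/s10c.png

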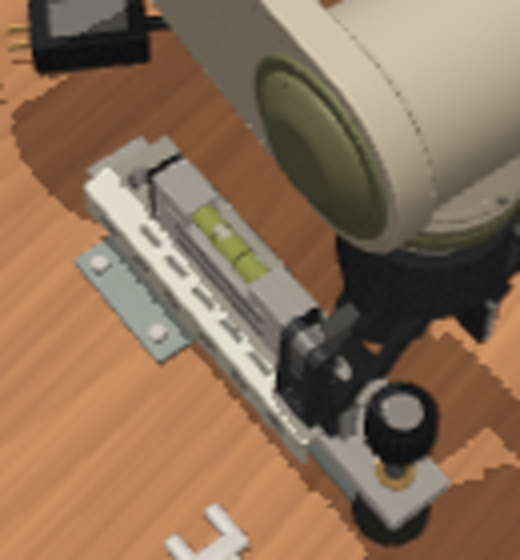

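```bash
python3 -c "
from h import *
c=load('w10');r=ray(c,276.5,253,116);print(r);plan([r[0],r[1],83],77.8)"
```

```text
[727.45394153 -50.11958672 116.        ]
t 18.47 tcp [725.1 -50.6 140.5] yawY 77.79 tiltz [-2.1e-03  5.0e-04 -1.0e+00] F [-0.3  0.2  0.5] grip 79.7 j [-0.23  0.85  0.86 -0.    1.43 -1.59]
  tool shift [-2.3  0.9 57.5]
  rot z -0.0001
  shift after turn [-2.3  0.9 57.5]
```

```bash
python3 -m creep '[{"grip":80,"linear":[-3,0,10],"rot":[0,0,0]},{"grip":80,"linear":[0,0,18],"rot":[0,0,0]},{"grip":80,"linear":[0,0,16],"rot":[0,0,0]},{"grip":80,"linear":[0,0,9],"rot":[0,0,0]},{"grip":80,"linear":[0,0,3],"rot":[0,0,0]},{"grip":55,"linear":[0,0,0],"rot":[0,0,0]},{"grip":25,"linear":[0,0,0],"rot":[0,0,0]},{"grip":25,"linear":[0,0,0],"rot":[0,0,0]},{"grip":25,"linear":[0,0,0],"rot":[0,0,0]},{"grip":25,"linear":[0,0,0],"rot":[0,0,0]},{"grip":25,"linear":[0,0,0],"rot":[0,0,0]}]' 40
python3 -c "
from h import *
plan([727.5,-51,83],77.8)"
```

```text
time_s: 19.38
eef_pos: [729.3, -52.2, 86.8]
ee_rot: [0.001, 0.107, 0.994, -0.001]
force: [-2.6, -2.1, 5.7]
grip_width: 0.405
t 19.38 tcp [729.3 -52.2  86.8] yawY 77.77 tiltz [ 0.0016 -0.0013 -1.    ] F [-2.6 -2.1  5.7] grip 34.6 j [-0.23  0.9   0.91 -0.    1.33 -1.59]
  tool shift [2.  0.8 3.8]
  rot z -0.0005
  shift after turn [2.  0.8 3.8]
```

```bash
python3 -m creep '[{"grip":25,"linear":[0,0,0],"rot":[0,0,0.11]},{"grip":25,"linear":[0,0,0],"rot":[0,0,0.115]},{"grip":25,"linear":[0,0,0],"rot":[0,0,0.115]},{"grip":25,"linear":[0,0,0],"rot":[0,0,0.115]},{"grip":25,"linear":[0,0,0],"rot":[0,0,0.115]},{"grip":25,"linear":[0,0,0],"rot":[0,0,0.115]},{"grip":25,"linear":[0,0,0],"rot":[0,0,0.115]},{"grip":25,"linear":[0,0,0],"rot":[0,0,0.115]},{"grip":25,"linear":[0,0,0],"rot":[0,0,0.115]},{"grip":25,"linear":[0,0,0],"rot":[0,0,0.115]},{"grip":25,"linear":[0,0,0],"rot":[0,0,0.115]},{"grip":25,"linear":[0,0,0],"rot":[0,0,0.115]}]'
python3 -m creep '[{"grip":25,"linear":[0,0,0],"rot":[0,0,0]},{"grip":25,"linear":[0,0,0],"rot":[0,0,0]},{"grip":25,"linear":[0,0,0],"rot":[0,0,0]},{"grip":25,"linear":[0,0,0],"rot":[0,0,0]},{"grip":25,"linear":[0,0,0],"rot":[0,0,0]},{"grip":25,"linear":[0,0,0],"rot":[0,0,0]},{"grip":25,"linear":[0,0,0],"rot":[0,0,0]},{"grip":25,"linear":[0,0,0],"rot":[0,0,0]}]'
python3 -c "
from h import *
plan([727.5,-51,83],77.8)
s=grab('scene','s11');crop(s,255,230,60,60,10,'s11c');d=grab('side','d11');crop(d,290,180,80,60,10,'d11c')"
```

```text
time_s: 20.38
eef_pos: [727.4, -53.8, 86.7]
ee_rot: [-0.0, 0.716, 0.699, -0.003]
force: [-18.1, -8.2, 10.5]
grip_width: 0.407
time_s: 21.05
eef_pos: [727.4, -53.8, 86.7]
ee_rot: [-0.0, 0.714, 0.7, -0.003]
force: [-16.1, -8.5, 11.9]
grip_width: 0.411
t 21.05 tcp [727.4 -53.8  86.7] yawY -1.07 tiltz [-0.0044 -0.003  -1.    ] F [-16.1  -8.5  11.9] grip 35.1 j [-0.23  0.9   0.91 -0.    1.34 -0.21]
  tool shift [2.8 0.1 3.7]
  rot z -1.3765
  shift after turn [0.4 2.8 3.7]
```

View pics/s11c.png

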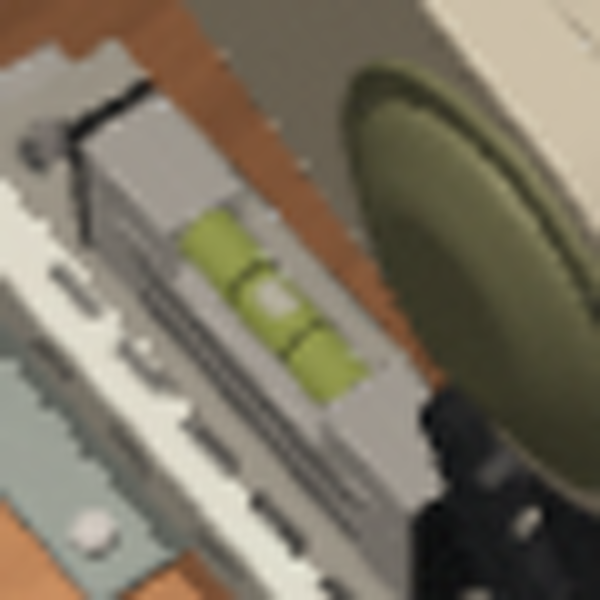

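View pics/d11c.png

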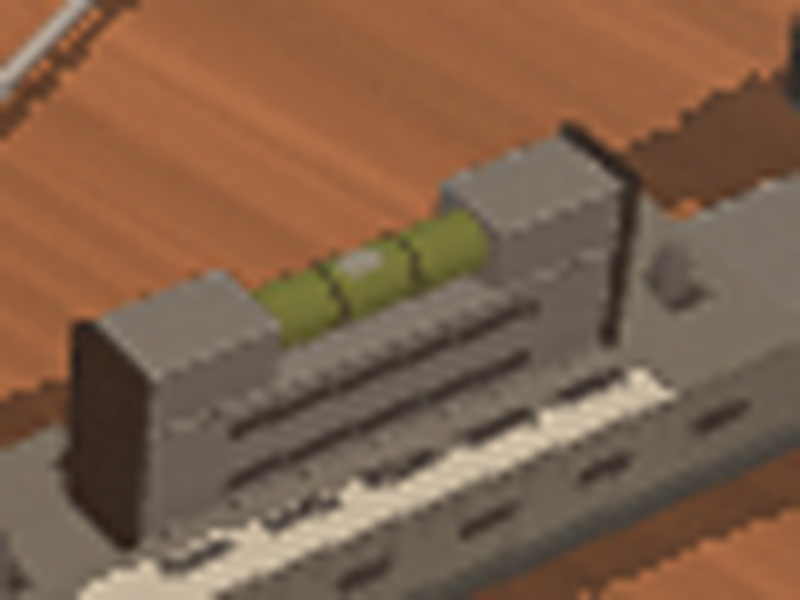

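```bash
python3 -m creep '[{"grip":25,"linear":[0,0,0],"rot":[0,0,0.08]},{"grip":25,"linear":[0,0,0],"rot":[0,0,0.07]},{"grip":25,"linear":[0,0,0],"rot":[0,0,0]},{"grip":70,"linear":[0,0,0],"rot":[0,0,0]},{"grip":70,"linear":[0,0,0],"rot":[0,0,0]},{"grip":70,"linear":[0,0,0],"rot":[0,0,0]},{"grip":70,"linear":[0,0,0],"rot":[0,0,0]},{"grip":70,"linear":[0,0,-15],"rot":[0,0,0]},{"grip":70,"linear":[0,0,-30],"rot":[0,0,0]},{"grip":70,"linear":[0,0,-35],"rot":[0,0,0]},{"grip":70,"linear":[0,0,-25],"rot":[0,0,0]},{"grip":70,"linear":[0,0,-10],"rot":[0,0,0]}]'
python3 -c "
from h import *
plan([620,-28,190],77.8)"
```

```text
time_s: 22.15
eef_pos: [730.1, -51.4, 205.1]
ee_rot: [0.003, 0.764, 0.646, 0.002]
force: [-0.2, 0.6, 0.9]
grip_width: 0.82
t 22.15 tcp [730.1 -51.4 205.1] yawY -9.57 tiltz [ 0.0068 -0.0014 -1.    ] F [-0.2  0.6  0.9] grip 70.0 j [-0.23  0.83  0.74  0.    1.57 -0.06]
  tool shift [   4.8 -112.5   14.3]
  rot z -1.5248
  shift after turn [112.6  -0.3  14.3]
```

```bash
python3 -m creep '[{"grip":40,"linear":[0,-15,0],"rot":[0,0,0]},{"grip":0,"linear":[0,-30,0],"rot":[0,0,0]},{"grip":0,"linear":[0,-30,0],"rot":[0,0,0]},{"grip":0,"linear":[0,-25,0],"rot":[0,0,0]},{"grip":0,"linear":[0,-12.5,0],"rot":[0,0,0]}]'
python3 -m creep '[{"grip":0,"linear":[0,0,0],"rot":[0,0,-0.124]},{"grip":0,"linear":[0,0,0],"rot":[0,0,-0.124]},{"grip":0,"linear":[0,0,0],"rot":[0,0,-0.124]},{"grip":0,"linear":[0,0,0],"rot":[0,0,-0.124]},{"grip":0,"linear":[0,0,0],"rot":[0,0,-0.124]},{"grip":0,"linear":[0,0,0],"rot":[0,0,-0.124]},{"grip":0,"linear":[0,0,0],"rot":[0,0,-0.124]},{"grip":0,"linear":[0,0,0],"rot":[0,0,-0.124]},{"grip":0,"linear":[0,0,0],"rot":[0,0,-0.124]},{"grip":0,"linear":[0,0,0],"rot":[0,0,-0.124]},{"grip":0,"linear":[0,0,0],"rot":[0,0,-0.124]},{"grip":0,"linear":[0,0,0],"rot":[0,0,-0.037]}]'
python3 -c "
from h import *
plan([540.5,-10.4,110],77.8)
w=grab('wrist','w12');crop(w,230,80,100,200,4,'w12c')"
```

```text
time_s: 22.57
eef_pos: [615.6, -31.9, 199.7]
ee_rot: [-0.001, 0.764, 0.646, -0.0]
force: [-0.1, -0.1, 0.9]
grip_width: 0.107
time_s: 23.57
eef_pos: [617.9, -32.5, 199.3]
ee_rot: [-0.001, 0.165, 0.986, 0.0]
force: [0.4, -0.1, -0.6]
grip_width: -0.001
t 23.57 tcp [617.9 -32.5 199.3] yawY 71.06 tiltz [-1.2e-03  4.0e-04 -1.0e+00] F [ 0.4 -0.1 -0.6] grip -0.1 j [-0.24  0.55  1.24  0.    1.36 -1.48]
  tool shift [80.2 -4.2 89.4]
  rot z -0.1176
  shift after turn [80.2  5.3 89.4]
```

View pics/w12.png

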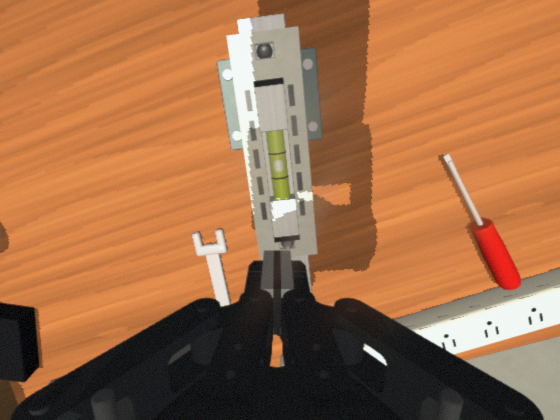

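```bash
python3 -c "
from h import *
w=load('w12');crop(w,255,120,50,90,6,'w12c')"
```

```text
(no output)
```

View pics/w12c.png

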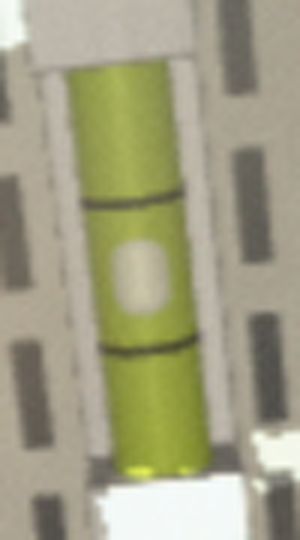

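```bash
python3 -m creep '[{"grip":0,"linear":[10,-0.5,0],"rot":[0,0,-0.03]},{"grip":0,"linear":[25,-0.5,5],"rot":[0,0,-0.03]},{"grip":0,"linear":[25,1,20],"rot":[0,0,-0.03]},{"grip":0,"linear":[15,1.5,25],"rot":[0,0,-0.027]},{"grip":0,"linear":[5,1,20],"rot":[0,0,0]},{"grip":0,"linear":[0,0,8],"rot":[0,0,0]},{"grip":0,"linear":[0,0,3],"rot":[0,0,0]},{"grip":0,"linear":[0,0,0],"rot":[0,0,0]}]'
python3 -c "
from h import *
plan([541,-10.2,110],77.8)
w=grab('wrist','w13');d=grab('side','d13');crop(d,270,130,110,100,6,'d13c');s=grab('scene','s13');crop(s,240,200,90,100,6,'s13c')"
```

```text
time_s: 24.28
eef_pos: [542.4, -8.1, 119.2]
ee_rot: [-0.0, 0.11, 0.994, -0.0]
force: [0.1, 0.5, 0.3]
grip_width: -0.005
t 24.28 tcp [542.4  -8.1 119.2] yawY 77.34 tiltz [-0.  0. -1.] F [0.1 0.5 0.3] grip -0.5 j [-0.23  0.46  1.59 -0.    1.09 -1.58]
  tool shift [ 0.9 -2.4  9.2]
  rot z -0.008
  shift after turn [ 0.9 -2.4  9.2]
```

View pics/d13c.png

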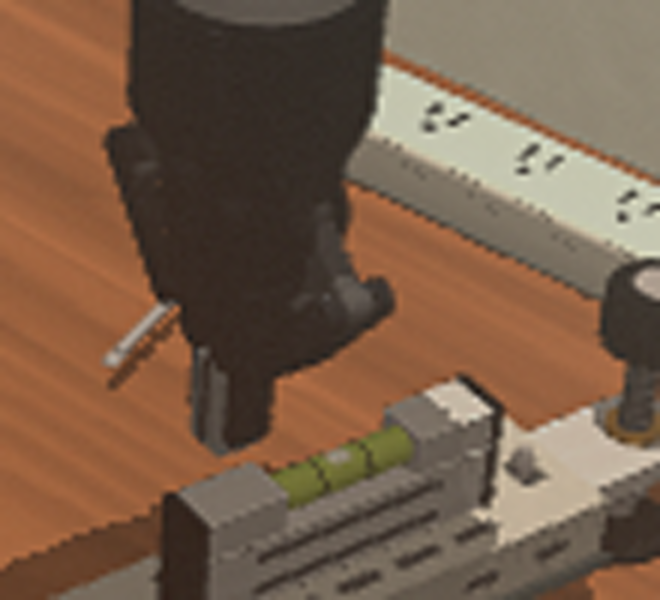

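View pics/w13.png

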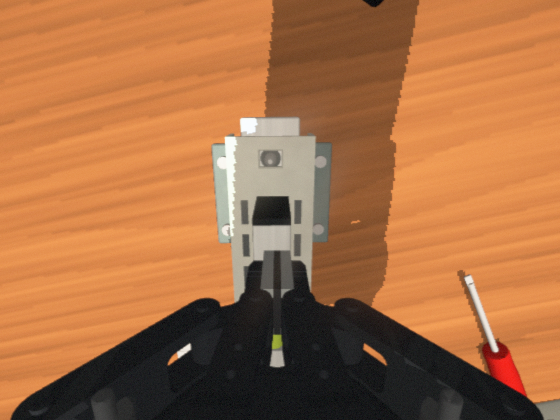

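View pics/s13c.png

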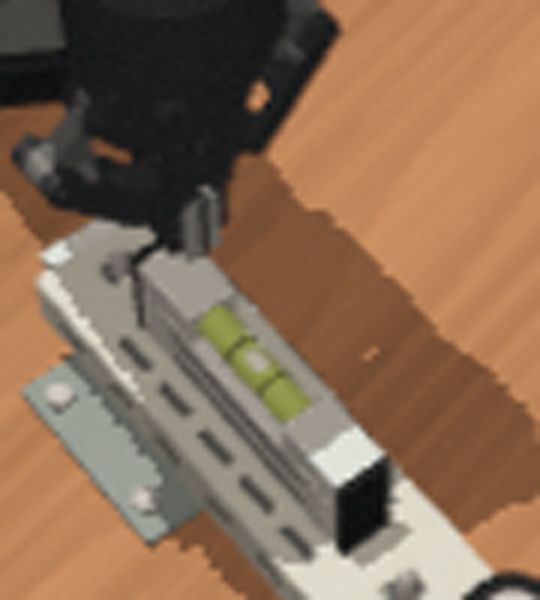

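```bash
python3 -m creep '[{"grip":0,"linear":[0.5,-2,5],"rot":[0,0,0]},{"grip":0,"linear":[0,0,6],"rot":[0,0,0]},{"grip":0,"linear":[0,0,4],"rot":[0,0,0]},{"grip":0,"linear":[0,0,1],"rot":[0,0,0]},{"grip":0,"linear":[0,0,0],"rot":[0,0,0]},{"grip":0,"linear":[0,0,0],"rot":[0,0,0]}]'
python3 -m creep '[{"grip":0,"linear":[0,0,1],"rot":[0,0,0]},{"grip":0,"linear":[0,0,1],"rot":[0,0,0]},{"grip":0,"linear":[0,0,0],"rot":[0,0,0]}]'
```

```text
time_s: 24.93
eef_pos: [541.0, -9.7, 103.3]
ee_rot: [-0.0, 0.11, 0.994, -0.0]
force: [0.3, 0.1, -0.4]
grip_width: -0.001
time_s: 25.18
eef_pos: [540.9, -9.7, 101.2]
ee_rot: [-0.0, 0.11, 0.994, -0.0]
force: [-0.3, 0.2, -0.0]
grip_width: 0.001
```

```bash
python3 -m creep '[{"grip":0,"linear":[0,0,0.8],"rot":[0,0,0]},{"grip":0,"linear":[0,0,0],"rot":[0,0,0]},{"grip":0,"linear":[0,0,0],"rot":[0,0,0]}]'
python3 -m creep '[{"grip":0,"linear":[0,0,0.7],"rot":[0,0,0]},{"grip":0,"linear":[0,0,0],"rot":[0,0,0]},{"grip":0,"linear":[0,0,0],"rot":[0,0,0]}]'
python3 -m creep '[{"grip":0,"linear":[0,0,0.5],"rot":[0,0,0]},{"grip":0,"linear":[0,0,0],"rot":[0,0,0]},{"grip":0,"linear":[0,0,0],"rot":[0,0,0]}]'
```

```text
time_s: 25.43
eef_pos: [540.9, -9.7, 100.5]
ee_rot: [0.0, 0.11, 0.994, -0.0]
force: [0.7, -0.1, 0.8]
grip_width: 0.004
time_s: 25.68
eef_pos: [540.9, -9.7, 99.8]
ee_rot: [-0.0, 0.11, 0.994, -0.0]
force: [-0.1, 0.0, 1.1]
grip_width: 0.005
time_s: 25.93
eef_pos: [540.9, -9.7, 99.3]
ee_rot: [-0.0, 0.11, 0.994, 0.0]
force: [-0.0, 0.3, 1.3]
grip_width: 0.003
```

```bash
python3 -m creep '[{"grip":0,"linear":[0,0,0.5],"rot":[0,0,0]},{"grip":0,"linear":[0,0,0],"rot":[0,0,0]},{"grip":0,"linear":[0,0,0],"rot":[0,0,0]}]'
python3 -m creep '[{"grip":0,"linear":[0,0,0.4],"rot":[0,0,0]},{"grip":0,"linear":[0,0,0],"rot":[0,0,0]},{"grip":0,"linear":[0,0,0],"rot":[0,0,0]}]'
```

```text
time_s: 26.18
eef_pos: [541.0, -9.7, 99.0]
ee_rot: [0.0, 0.11, 0.994, -0.0]
force: [-0.9, -0.3, 3.8]
grip_width: 0.002
time_s: 26.43
eef_pos: [541.0, -9.7, 99.0]
ee_rot: [0.0, 0.11, 0.994, -0.0]
force: [-3.6, 1.5, 7.5]
grip_width: 0.004
```

```bash
python3 -m creep '[{"grip":0,"linear":[0.4,0,0.3],"rot":[0,0,0]},{"grip":0,"linear":[0,0,0],"rot":[0,0,0]},{"grip":0,"linear":[0,0,0],"rot":[0,0,0]}]'
python3 -m creep '[{"grip":0,"linear":[0,0,0.1],"rot":[0,0,0]},{"grip":0,"linear":[0,0,0],"rot":[0,0,0]},{"grip":0,"linear":[0,0,0],"rot":[0,0,0]}]'
```

```text
time_s: 26.68
eef_pos: [541.0, -9.7, 99.0]
ee_rot: [0.001, 0.11, 0.994, -0.0]
force: [-2.2, 0.2, 9.4]
grip_width: 0.002
time_s: 26.93
eef_pos: [541.0, -9.7, 99.0]
ee_rot: [0.001, 0.11, 0.994, -0.0]
force: [-1.6, -0.3, 10.5]
grip_width: 0.0
```

```bash
python3 -m creep '[{"grip":0,"linear":[0,0,0.15],"rot":[0,0,0]},{"grip":0,"linear":[0,0,0],"rot":[0,0,0]},{"grip":0,"linear":[0,0,0],"rot":[0,0,0]},{"grip":0,"linear":[0,0,0],"rot":[0,0,0]},{"grip":0,"linear":[0,0,0],"rot":[0,0,0]},{"grip":0,"linear":[0,0,0],"rot":[0,0,0]},{"grip":0,"linear":[0,0,0],"rot":[0,0,0]},{"grip":0,"linear":[0,0,0],"rot":[0,0,0]},{"grip":0,"linear":[0,0,0],"rot":[0,0,0]},{"grip":0,"linear":[0,0,0],"rot":[0,0,0]},{"grip":0,"linear":[0,0,0],"rot":[0,0,0]},{"grip":0,"linear":[0,0,0],"rot":[0,0,0]}]'
python3 -c "
from h import *
plan([541,-10.2,110],77.8)
d=grab('side','d14');crop(d,290,180,80,60,10,'d14c');s=grab('scene','s14');crop(s,255,230,60,60,10,'s14c')
for n in('d14','s14'):
  c=load(n);P=cloud(c);x0,x1,y0,y1=(285,370,180,240) if n=='d14' else (255,320,230,300)
  q=P[y0:y1,x0:x1].reshape(-1,3);q=q[(q[:,2]>94)&(q[:,2]<104)];print(n,len(q),cv2.minAreaRect(q[:,:2].astype(np.float32)))
"
```

```text
time_s: 27.93
eef_pos: [541.0, -9.7, 99.0]
ee_rot: [0.001, 0.11, 0.994, -0.0]
force: [-3.5, 1.1, 10.7]
grip_width: 0.004
t 27.93 tcp [541.   -9.7  99. ] yawY 77.39 tiltz [ 1.7e-03 -5.0e-04 -1.0e+00] F [-3.5  1.1 10.7] grip 0.3 j [-0.23  0.49  1.62 -0.    1.04 -1.59]
  tool shift [ -0.1  -0.5 -11. ]
  rot z -0.0072
  shift after turn [ -0.1  -0.5 -11. ]
d14 300 ((584.9931640625, -22.428688049316406), (24.106895446777344, 131.41685485839844), 78.25802612304688)
s14 326 ((591.0011596679688, -20.680185317993164), (23.840105056762695, 127.65753173828125), 77.66191101074219)
```

View pics/s14c.png

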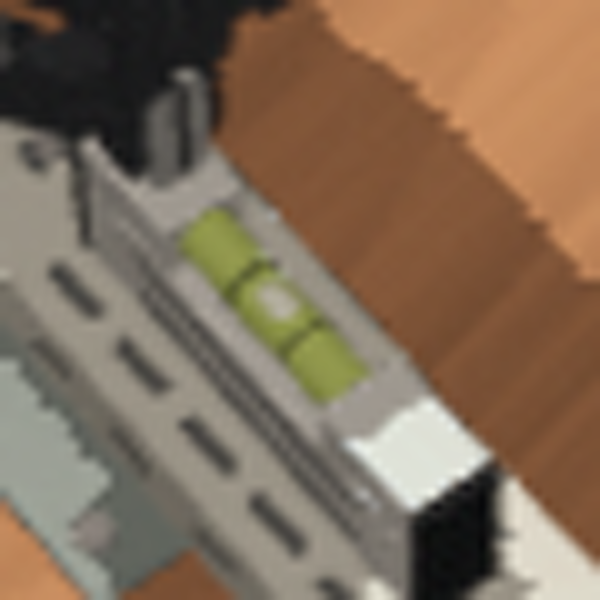

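View pics/d14c.png

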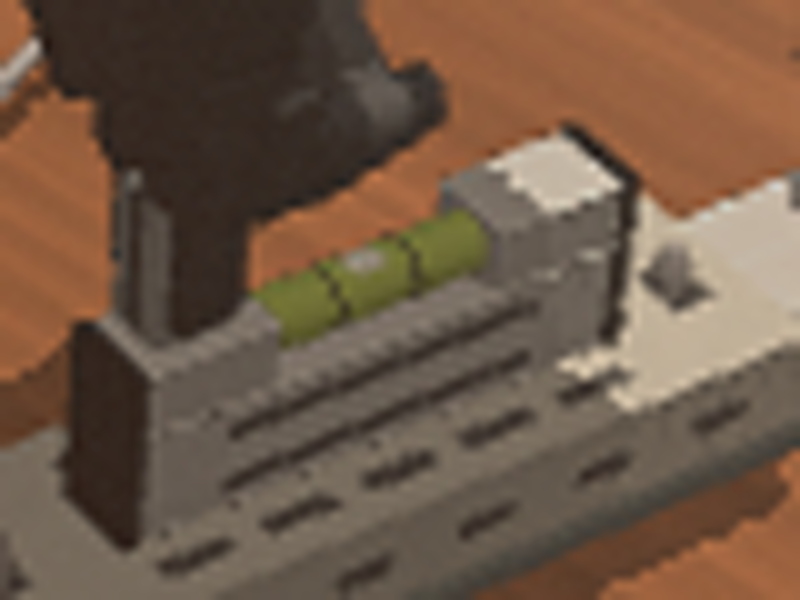

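The bubble is still mid-way between the lines: scene crop (280,300) with lines at (252,272) and (306,338). The closed fingers rest on the flat top at the pivot end, pressing at about 10.7 N. I'm handing in now.

```bash
python3 -c "
from rig import ctrl,sensors
print(ctrl.finish_job()); print(sensors.sense()['force'])"
```

```text
the job is handed in; nothing more can be done
None
the job is handed in; nothing more can be done
```

The job is handed in at about 28 s, with the arm still pressing the level onto the shelf at about 10.7 N. No verdict was reported, and the force could not be read again after handing in.

- **Shelf:** it sits flush over both pins. The wrist depth picture put its top about 4.07 mm above the beam at both ends (nominal 4 mm). The beam then sloped about 0.62°, foot end low.
- **Level:** it stands lengthwise on the middle of the shelf. The wrist camera put it at (587, −19.7), about 1 mm from the estimated seat.
- **Knob:** I wound it about 1.5 rad clockwise. With the level standing free, the bubble was within about 0.3 mm of the middle of the lines.
- **Press:** the closed fingers press about 46 mm from the middle, on the pivot side. About 3.5 N of sideways force was also showing. After a one-second hold, the bubble was still between the lines in the scene and side views.

**Checks that disagreed:**
- The three cameras differ by 2 to 6 mm in absolute position, so I lined up the holes and pins within the wrist view alone.
- The shelf holes looked larger and wider across (about 17 × 13 mm) than the sizes given, but the shelf still seated on both pins.

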